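# Reload the fraction collector and send its carriage home

### The job

Get the fraction collector ready for its next run: while its carriage is parked, move every spent grey cassette from it to the grey tray, and fit each coloured cassette into the carriage pocket marked with its colour, turned so that its keys interlock and it drops in flush. Then push the carriage by its black tab out of its stiff parking catch and on into the tower, without slamming it, until it rests against the end stop hidden inside; only then push the red needle plunger on the tower down through its full stroke once and let it spring back. Do not knock over or shift the bottle, beaker, tube rack and timer standing around.

Things in the scene. Friction and masses are not known exactly. Their poses are not given: they have to be found in the camera images.
- cassette_blue: blue cassette, block 58 (x) x 44 (y) x 34 mm, black caps to 42 mm, 120 g. Origin: middle of the underside. Tongue 12 mm wide sticks 14 mm out of its -y face at x +14 mm, 10 to 30 mm up; socket 20 mm wide, 11 mm deep, open top to bottom, in its +y face at x -14 mm; foot lacks its +x, +y corner (12 mm). Grip it across x. Belongs in the blue pocket. May be absent.
- cassette_yellow: yellow cassette, block 58 (x) x 44 (y) x 34 mm, black caps to 42 mm, 120 g. Origin: middle of the underside. Tongue 12 mm wide sticks 14 mm out of its -y face at x 0 mm, 10 to 30 mm up; socket 20 mm wide, 11 mm deep, open top to bottom, in its +y face at x +14 mm; foot lacks its -x, +y corner (12 mm). Grip it across x. Belongs in the yellow pocket. May be absent.
- cassette_red: red cassette, block 58 (x) x 44 (y) x 34 mm, black caps to 42 mm, 120 g. Origin: middle of the underside. Tongue 12 mm wide sticks 14 mm out of its -y face at x -14 mm, 10 to 30 mm up; socket 20 mm wide, 11 mm deep, open top to bottom, in its +y face at x 0 mm; foot lacks its +x, +y corner (12 mm). Grip it across x. Belongs in the red pocket.
- spent_0: spent cassette, a grey block with white caps; same sizes, frame and keys as the blue one; stands in the blue-marked pocket at the start, or is absent (two or all three are there).
- spent_1: spent cassette, a grey block with white caps; same sizes, frame and keys as the yellow one; stands in the yellow-marked pocket at the start, or is absent (two or all three are there).
- spent_2: spent cassette, a grey block with white caps; same sizes, frame and keys as the red one; stands in the red-marked pocket at the start, or is absent (two or all three are there).
- pocket_blue (a point): middle of the floor of the blue-marked pocket (trailing, nearest the push tab), 34 mm above the mat; moves with the carriage. -y points to the tower, z up. A seated cassette has its origin here and its axes along these. Pocket 61.6 (x) x 48 mm (y); rims, ribs and corner post rise 5 to 6 mm; pockets 52 mm apart; a wall 28 mm high with a tongue for the blue socket closes this end.
- pocket_yellow (a point): middle of the floor of the yellow-marked pocket (middle), 34 mm above the mat; moves with the carriage. -y points to the tower, z up. A seated cassette has its origin here and its axes along these. Pocket 61.6 (x) x 48 mm (y); rims, ribs and corner post rise 5 to 6 mm; pockets 52 mm apart.
- pocket_red (a point): middle of the floor of the red-marked pocket (leading, nearest the tower), 34 mm above the mat; moves with the carriage. -y points to the tower, z up. A seated cassette has its origin here and its axes along these. Pocket 61.6 (x) x 48 mm (y); rims, ribs and corner post rise 5 to 6 mm; pockets 52 mm apart; a wall 28 mm high with a slot for the red tongue closes this end.
- push_tab (a point): middle of the outer (+y) face of the carriage's black upright tab, 70 mm above the mat: 48 mm wide (x), 10 mm thick (y), top 92 mm above the mat, 28 mm clear behind it. Axes as the pockets'. Push it along -y. The parking catch holds with 13 to 20 N over the first 10 mm, then the carriage jumps a little and runs with about 3 N.
- carriage (a joint): travel of the carriage along its rail, m: 0 parked at the loading end, growing towards and into the tower; it meets the hidden end stop somewhere between 0.095 and 0.135
- carriage_nose (a point): point on the leading end of the carriage, under its deck, 22 mm above the mat, that meets the end stop
- stop_face (a point): face of the end stop inside the tower, 22 mm above the mat, out of sight from above and from the robot; the tower is clamped somewhere else along the rail each time. Axes as the pockets'
- plunger_top (a point): top of the red mushroom knob (44 mm across) of the needle plunger on the white tower, about 194 mm above the mat when up; it is pushed straight down
- plunger (a joint): stroke of the needle plunger, m: 0 up, 0.024 fully down; a spring lifts it again (3.5 N at the top, 10 N at the bottom)
- collector: aluminium base plate with the rails, 100 mm (x) by 410 mm (y), 12 mm high, fixed to the bench. Origin on the mat under the middle of the parked carriage (carriage 72 mm by 184 mm); rail along its y, the tower at its -y end, the push tab at its +y end
- tower: white sampling tower that bridges the rail, 132 mm (x) by 100 mm (y), its top 144 mm above the mat, opening 88 mm wide and up to 92 mm above the mat on its +y side. Origin: on the base plate's top, at its middle; axes as the pockets'
- tray: grey open tray, fixed to the mat, 130 mm (x) by 205 mm (y), 4 mm floor and walls, walls 18 mm high. Origin: centre of its underside
- bottle_acid: brown bottle with a blue cap, 64 mm across, 126 mm high, bystander; origin at the centre of its underside
- beaker: empty beaker, 59 mm across, 70 mm high, bystander; origin at the centre of its underside
- rack: blue tube rack with tubes, 58 x 150 x 95 mm, bystander; origin at the centre of its underside
- lab_timer: white timer with blue keys, 62 x 62 x 18 mm, bystander; origin at the centre of its underside
Things that resemble listed ones, but are neither listed nor needed, are in the scene too. Of the things like the cassette_blue, leave any that is green; of the rest the smaller one is meant.

How it is judged:
By the outcome, as a careful person would: the job done as asked, in the order asked, and still so for the second after the job is handed in, with the robot touching nothing.
Of spent_0, spent_1, spent_2 only 2 to 3 are there at a start; the rules pass over those that are not, and their reading is None.
Of cassette_blue, cassette_yellow only 1 to 2 are there at a start; the rules pass over those that are not, and their reading is None.
At some moment in a run one of cassette_blue, cassette_yellow, cassette_red may be knocked a few centimetres aside while the robot is not near it.
Once in a run the grip may slacken for a moment while it holds something.
It also fails if it takes over 210 s, if anything falls off the work surface, if the arm or the gripper's body presses on something with over 40 N, if the wrist force passes 120 N, or if a joint passes its speed limit or range.

### The arm

A 6-joint arm with a two-finger parallel gripper is mounted at the origin on a cart in front of the work surface, level with it; the furniture and walls round the work are solid. World frame = base frame: x ahead of the robot, y to its left, z up, the work surface at z = 0. Lengths are in mm, angles in degrees, forces in N, time in s.
With the tool pointing down it reaches from about 350 to 875 mm from the base axis. Payload 4.2 kg.
Tool frame: the origin (TCP) lies at the very end of the fingers, on their centre line; the grasp point (between the pads) lies 19 mm behind it (env.tcp_to_grasp is the distance from the TCP to the grasp point, in mm); z points along the fingers, y is the line along which they close (so a half turn about z gives the same grasp; the last joint's range is limited). The gripper opens to 85 mm and grips with 20 to 120 N. Pads are 22 mm wide; open, the fingers measure 114 mm over their backs; the gripper's body (76 mm by 85 mm) begins 54 mm behind the grasp point. The pads swing forward as they close: fully open they stand 13 mm farther back than shut.
Start: joints at [81.452, 22.042, 0.453, 0, -68.411, -14.817], TCP at [247.836, 573.739, 231.312] pointing down, gripper open.
Joint ranges: [-179.83, 179.83], [-69.29, 118.12], [-61.27, 80.66], [-181.25, 117.63], [-171.15, -9.14], [-177.46, 177.46]. Speed limits (degrees/s): [159.86, 159.86, 180, 180, 180, 180].

### API

Orientations are given as [roll, pitch, yaw] about the fixed x, y, z axes, in that order (R = Rz(yaw) Ry(pitch) Rx(roll)).
In Python, from workcell import env gives the robot as it stands.
- The arm moves only by the tool drive_tool, never from a script. Its arguments are lists of equal length, an entry for each row: "hand": the opening, from 0 (shut) to 1 (fully open); "dp": the shift along the tool's x, y, z each as a share of 2.5 cm, from -1 to 1, a list of three; "twist": the turn about the tool's z as a share of 5 degrees, from -1 to 1. A call has 1 to 20 rows; each row shifts and turns the commanded pose from where the row before left it, along the tool's axes as they then stand; what a row does not reach is not made up. A row lasts 1/10 s, in which the tool goes at most 50 mm and 8.59 degrees, less where a joint would pass 70% of its speed; a pose out of reach is approached as far as the arm can. A call with a number of a shift or a turn outside -1 to 1 is refused whole. A call with a gripper value outside its range is refused whole. The fingers move at their own pace and stop on an object; "grip_force" is the grip in N (left out, the last holds). Time passes only in rows, so rows that do not move let the fingers close. It gives the time, the measured TCP pose, the force, the opening and the grip force at its end, in the units of the state.
- env.read_state(): the state, without advancing time (a new reading comes with each control period).
- env.grab_frame(name): name is "scene" or "top"; returns a dict with "image" (384x512x3 uint8, red, green, blue), "K" (3x3 intrinsics, pixels), "distortion" ([k1, k2, p1, p2, k3] as OpenCV has them; the pictures are not rectified), "origin" and "rotation" of the camera in the world. Camera axes: x right, y down, z forward; pixel columns grow to the right and rows downward; lengths in mm; the calibration is good to about 2 mm. A picture is of the moment at which its call begins. There is no depth.
- env.finish_job(): hands the job in; it is judged then, once.
The state is a dict: "time_s": time; "q": joint angles; "dq": joint speeds; "effort": joint torques, N m; "ee_pos": TCP position; "eef_rot": TCP orientation; "wrist_force": force on the tool from outside, world axes, zero at the start; "torque": the same for the moment, N m; "opening": finger opening in mm; "grip_force": force on a finger pad.
Only numpy, scipy, OpenCV 4.12 (cv2) and the standard library are available. Lean on these libraries where they do the work, as an engineer would, in place of code of your own. Each camera call takes 0.05 s, during which the arm holds its last target. There are 200 camera calls.

## Working session

There is one attempt and no reset: what is moved stays moved. The work goes in short steps, Python scripts to look and compute and a tool call to move; the robot and the scene stay as the last step left them, time stands still between calls to the robot, and variables do not carry over. Pictures are saved under pics/ and viewed, at most 14 in all, crops included, and the job is handed in when it is done.

Besides the shell and the picture viewer there is one more tool, called after "Request:" as name(argument=value, ...), one argument or row to a line, values as JSON. drive_tool: Moves the arm, as the interface text tells. Shift numbers are shares of 2.5 cm and turn numbers shares of 5 degrees, none past 1 either way. Its arguments: {"type":"object","properties":{"hand":{"type":"array","items":{"type":"number"}},"dp":{"type":"array","items":{"type":"array","items":{"type":"number"}}},"twist":{"type":"array","items":{"type":"number"}},"grip_force":{"type":"number"}},"required":["hand","dp","twist"]}

```bash
mkdir -p pics; ls; cat > h.py <<'E'
import numpy as np, cv2, sys
from workcell import env
def grab(n):
    return env.grab_frame(n)
def save(img,name,scale=1.5):
    cv2.imwrite('pics/'+name, cv2.resize(img[...,::-1],None,fx=scale,fy=scale,interpolation=cv2.INTER_CUBIC))
def ray(f,uv,z):
    uv=np.array(uv,float).reshape(-1,1,2)
    n=cv2.undistortPoints(uv,np.array(f['K']),np.array(f['distortion'])).reshape(-1,2)
    d=np.c_[n,np.ones(len(n))]@np.array(f['rotation']).T
    o=np.array(f['origin'])
    return o+d*((z-o[2])/d[:,2])[:,None]
def proj(f,P):
    R=np.array(f['rotation']).T; t=-R@np.array(f['origin'])
    return cv2.projectPoints(np.array(P,float).reshape(-1,1,3),cv2.Rodrigues(R)[0],t,np.array(f['K']),np.array(f['distortion']))[0].reshape(-1,2)
E
python3 - <<'E'
from h import *
for n in('top','scene'):
    f=grab(n); save(f['image'],n+'0.png',1.56); np.save(n+'0.npy',f,allow_pickle=True)
    print(n,f['origin'],f['rotation'],f['K'])
print(env.read_state())
E
```

```text
pics
top [ 345.58231532  -32.26796434 1505.77860873] [-1.70327175e+02 -1.32936324e-01 -9.10757289e+01] [[477.52222149   0.         253.65490504]
 [  0.         477.52222149 196.60013553]
 [  0.           0.           1.        ]]
scene [ -14.12452588 -431.34592248  773.32075379] [-131.95601667    0.25232843  -55.41059532] [[366.59374306   0.         255.45584295]
 [  0.         366.59374306 190.41540905]
 [  0.           0.           1.        ]]
{'time_s': 0.1, 'q': array([ 8.14525151e+01,  2.20885257e+01,  3.87752777e-01, -2.58416741e-02,
       -6.84113391e+01, -1.48182788e+01]), 'dq': array([ 0.05263483, -0.11078489,  0.21235729,  0.16822972,  0.00332089,
        0.08033841]), 'effort': array([-7.51367443e-04, -3.93319702e+01,  1.88929796e+01,  4.19794500e+00,
       -2.58243381e-03,  7.71117186e-06]), 'ee_pos': array([247.63210741, 573.28324828, 230.30773697]), 'eef_rot': array([ 1.79885474e+02, -5.46191820e-03, -2.33752899e+01]), 'wrist_force': array([-0.28323868,  0.26365735, -0.13811788]), 'torque': array([-0.00968808,  0.02753787,  0.0025812 ]), 'grip_force': 0.0, 'opening': 85.61347077526618}
```

View pics/top0.png

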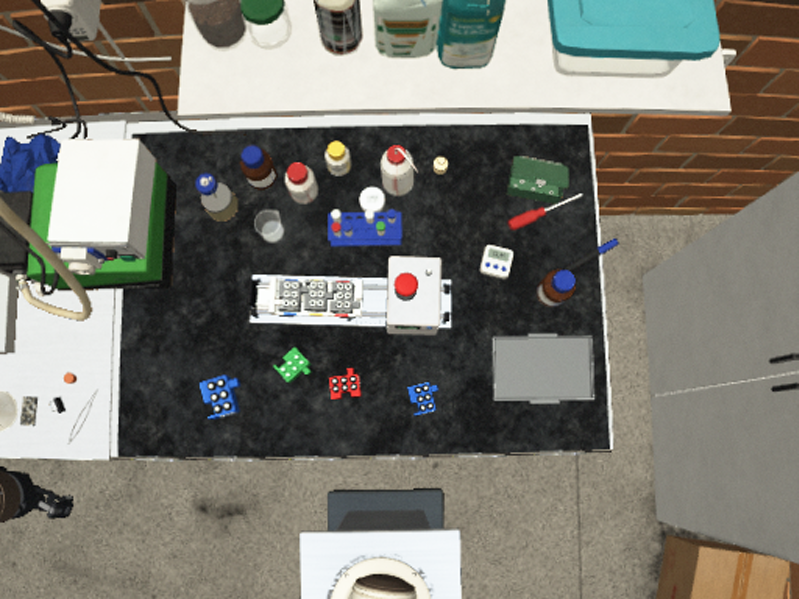

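View pics/scene0.png

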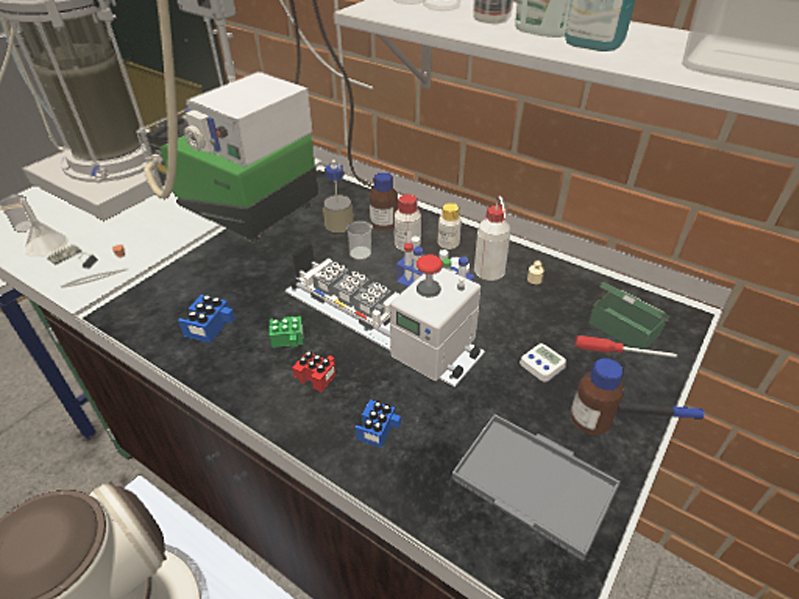

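The top view shows grey cassettes in all three pockets at (291,292), (317,292) and (343,295). Red is at (345,384) and no yellow cassette is visible.

Candidates for blue:
- (423,397): small and blue. It fits, since it is the smaller of the blue ones.
- (218,397): also blue, but larger.
- (292,365): green, so it stays put.

I'll confirm this in enlarged crops.

```bash
python3 - <<'E'
s=open('h.py').read()
s=s.replace("    return env.grab_frame(n)","    f=env.grab_frame(n); return fix(f)").replace("def grab","from scipy.spatial.transform import Rotation as Ro\ndef fix(f):\n    f['rotation']=Ro.from_euler('xyz',f['rotation'],degrees=True).as_matrix(); return f\ndef grab",1)
open('h.py','w').write(s)
from h import *
f=fix(np.load('top0.npy',allow_pickle=True).item()); im=f['image']
def z(a,b,c,d,k): return cv2.resize(im[c:d,a:b,::-1],None,fx=k,fy=k,interpolation=cv2.INTER_CUBIC)
A=z(155,295,170,215,5.6); B=z(120,290,222,276,4.6)
w=784;A=A[:, :w];B=cv2.resize(B,(w,int(B.shape[0]*w/B.shape[1])))
cv2.imwrite('pics/c1.png',np.vstack([A,B])[:600]); print(A.shape,B.shape)
for n,p,zz in [('blue',(423,397),42),('red',(345,384),42),('tray',(543,368),18),('plunger',(405,286),194),('s0',(291,292),76),('s2',(343,295),76),('bigblue',(218,397),42)]:
    print(n,ray(f,np.array(p)/1.56,zz).round(0))
g=fix(np.load('scene0.npy',allow_pickle=True).item()); 
im=g['image']; cv2.imwrite('pics/c2.png',cv2.resize(im[155:300,105:330,::-1],None,fx=3.5,fy=3.5,interpolation=cv2.INTER_CUBIC))
E
```

```text
(252, 784, 3) (248, 784, 3)
blue [[415. -90.  42.]]
red [[443.  62.  42.]]
tray [[ 468. -335.   18.]]
plunger [[606. -57. 194.]]
s0 [[622. 164.  76.]]
s2 [[614.  62.  76.]]
bigblue [[420. 314.  42.]]
```

View pics/c1.png

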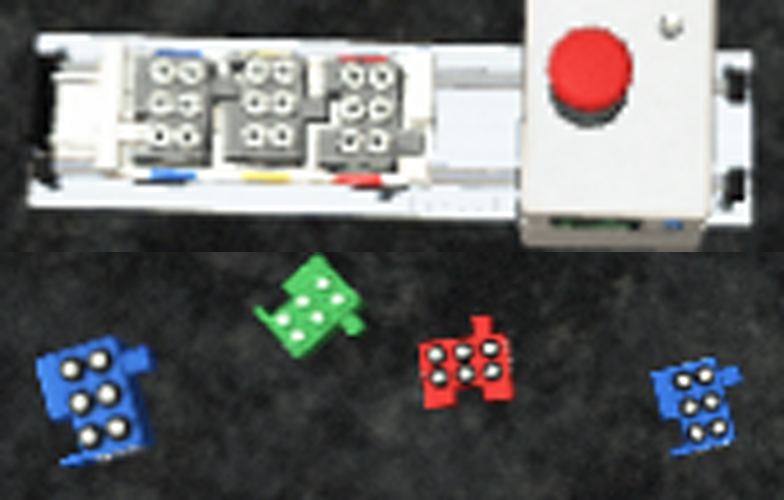

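View pics/c2.png

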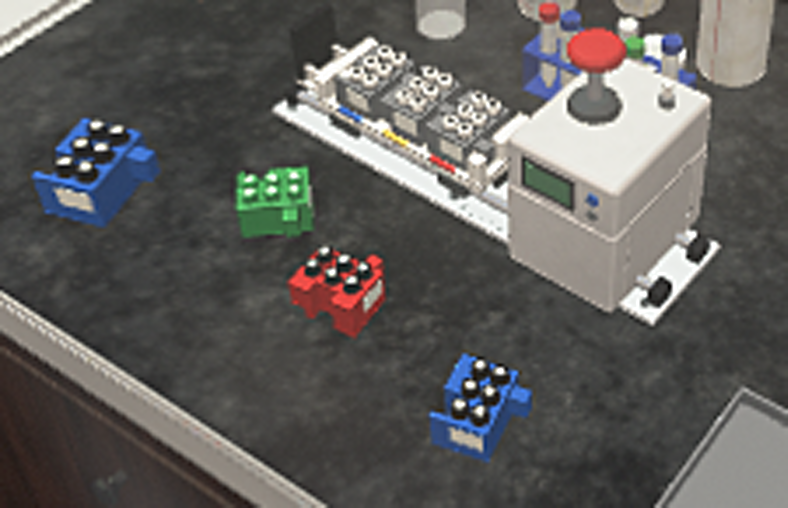

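The crops confirm it: the small blue cassette at (423,397) is the target. Its tongue points to world -y and its yaw is near 0. Red has its tongue towards world +x, so its yaw is near 90. All three pockets hold spent cassettes, and yellow is absent. Next I measure the cap centres and the other features.

```bash
cat >> h.py <<'E'
def blobs(im,roi,thr,kind='white',k=6,amin=1.0,amax=40):
    a,b,c,d=roi; u=cv2.resize(im[c:d,a:b],None,fx=k,fy=k,interpolation=cv2.INTER_CUBIC).astype(int)
    m=(u.min(2)>thr).astype(np.uint8)
    n,l,st,ce=cv2.connectedComponentsWithStats(m)
    ok=[i for i in range(1,n) if amin*k*k<st[i,4]<amax*k*k]
    return [((ce[i]+.5)/k-.5+[a,c]).round(2).tolist()+[round(st[i,4]/k/k,1)] for i in ok]
def cmask(im,col):
    h=cv2.cvtColor(im,cv2.COLOR_RGB2HSV).astype(int); H,S,V=h[...,0],h[...,1],h[...,2]
    c={'blue':(H>100)&(H<130),'red':(H<8)|(H>172),'green':(H>45)&(H<80)}[col]
    return (c&(S>130)&(V>60)).astype(np.uint8)
def comps(m,amin=30):
    n,l,st,ce=cv2.connectedComponentsWithStats(m)
    return [(ce[i].round(1).tolist(),st[i].tolist()) for i in range(1,n) if st[i,4]>amin]
E
python3 - <<'E'
from h import *
f=fix(np.load('top0.npy',allow_pickle=True).item()); im=f['image']
g=fix(np.load('scene0.npy',allow_pickle=True).item()); ig=g['image']
print('blue',blobs(im,(258,284,242,268),110)); print('red',blobs(im,(208,234,234,258),110))
for t in(150,170): print('spent',t,blobs(im,(176,232,176,204),t))
for c in('red','blue'):
    for n,i in(('top',im),('scene',ig)): print(c,n,comps(cmask(i,c)))
# tray
u=im[205:265,305:390]; print(u[30,::6].tolist(), u[::5,40].tolist())
E
```

```text
blue [[272.5, 248.22, np.float64(5.4)], [267.78, 249.43, np.float64(5.0)], [273.75, 254.06, np.float64(4.9)], [269.27, 255.27, np.float64(4.8)], [275.41, 259.65, np.float64(4.7)], [270.58, 260.87, np.float64(5.4)], [276.96, 262.91, np.float64(1.1)]]
red [[225.75, 242.43, np.float64(5.6)], [219.81, 243.17, np.float64(5.9)], [213.92, 243.71, np.float64(6.4)], [226.17, 247.38, np.float64(5.4)], [220.48, 247.97, np.float64(5.5)], [214.6, 248.68, np.float64(5.4)]]
spent 150 [[202.9, 196.87, np.float64(4.7)]]
spent 170 [[217.44, 182.96, np.float64(13.7)], [222.63, 183.15, np.float64(15.4)], [202.22, 193.51, np.float64(31.2)], [213.87, 197.75, np.float64(1.1)]]
red top [([253.3, 98.6], [248, 93, 12, 12, 97]), ([190.1, 110.4], [184, 104, 13, 14, 147]), ([336.7, 139.7], [325, 133, 25, 15, 189]), ([260.0, 182.0], [253, 175, 15, 15, 177]), ([221.2, 246.6], [211, 236, 21, 20, 222])]
red scene [([260.8, 130.4], [255, 125, 12, 12, 111]), ([317.1, 136.6], [312, 131, 11, 11, 81]), ([274.9, 168.8], [267, 163, 17, 13, 162]), ([382.9, 220.3], [369, 215, 31, 11, 232]), ([200.7, 239.4], [187, 228, 28, 23
[... 362 characters left out ...]
ene [([125.6, 193.9], [121, 189, 10, 11, 41]), ([134.0, 206.8], [114, 192, 36, 28, 385]), ([389.7, 235.5], [381, 230, 18, 12, 163]), ([235.5, 262.8], [232, 256, 9, 16, 65]), ([243.3, 274.4], [228, 261, 29, 26, 242]), ([441.2, 263.4], [432, 261, 19, 7, 77])]
[[41, 44, 41], [45, 48, 48], [137, 140, 134], [158, 159, 154], [156, 158, 152], [155, 158, 152], [155, 158, 152], [155, 157, 152], [157, 158, 152], [152, 154, 149], [154, 157, 151], [151, 155, 149], [139, 142, 136], [45, 48, 45], [236, 237, 234]] [[37, 39, 40], [44, 44, 45], [154, 157, 153], [154, 157, 151], [153, 157, 150], [153, 154, 152], [156, 157, 155], [154, 157, 151], [155, 157, 151], [154, 158, 151], [142, 145, 140], [43, 44, 44]]
```

```bash
cat >> h.py <<'E'
def pose(P, yaw0):
    "6 cap points (n,3) -> centre, yaw of long axis nearest yaw0"
    P=np.asarray(P)[:,:2]; c=P.mean(0); w,v=np.linalg.eigh(np.cov((P-c).T)); a=v[:,1]
    y=np.degrees(np.arctan2(a[1],a[0])); y=y+180*round((yaw0-y)/180); return c,y,np.sqrt(w)
E
python3 - <<'E'
from h import *
f=fix(np.load('top0.npy',allow_pickle=True).item()); im=f['image']
g=fix(np.load('scene0.npy',allow_pickle=True).item()); ig=g['image']
b=np.array(sorted(blobs(im,(258,284,242,268),110),key=lambda r:-r[2])[:6])[:,:2]
r=np.array(blobs(im,(208,234,234,258),110))[:,:2]
for n,p,y in(('blue',b,0),('red',r,90)):
    P=ray(f,p,42); print(n,pose(P,y)); print('scene exp caps mean',proj(g,P).mean(0))
print('scene blue',blobs(ig,(228,262,256,292),110)); print('scene red',blobs(ig,(185,222,224,255),110))
inv=255-im
for t in(110,130,150): print('holes',t,blobs(np.repeat(inv[...,:1],3,2),(180,232,178,202),255-t,amin=.3,amax=6))
# plunger
p=comps(cmask(im,'red'))[3][0]; q=comps(cmask(ig,'red'))[2][0]
print('plunger',ray(f,p,190),ray(g,q,190))
# tray
m=np.zeros(im.shape[:2],np.uint8); s=im.astype(int); m[205:265,305:384]=(np.abs(s.mean(2)-148)<25)[205:265,305:384]
c=max(cv2.findContours(m,0,2)[0],key=cv2.contourArea); R=cv2.boxPoints(cv2.minAreaRect(c)); P=ray(f,R,18); print('tray',P.round(0).tolist(),P.mean(0))
# baseplate edges by white
w=(s.min(2)>150).astype(np.uint8); w[:, :150]=0; w[:172]=0; w[212:]=0;w[:,295:]=0
c=max(cv2.findContours(w,0,2)[0],key=cv2.contourArea); R=cv2.boxPoints(cv2.minAreaRect(c)); print('plate',ray(f,R,12).round(0).tolist())
np.save('pts.npy',[])
E
```

```text
blue (array([414.29375546, -91.63471368]), np.float64(12.483457359497294), array([ 8.09967724, 16.08093798]))
scene exp caps mean [241.79614417 264.02565864]
red (array([444.72304532,  65.23974669]), np.float64(95.03356191387984), array([ 8.30589642, 16.14569628]))
scene exp caps mean [201.11883064 229.13669286]
scene blue [[241.74, 258.68, np.float64(5.9)], [247.31, 260.54, np.float64(6.2)], [238.92, 264.51, np.float64(6.4)], [244.37, 266.16, np.float64(6.6)], [235.8, 269.98, np.float64(7.7)], [241.56, 271.91, np.float64(7.2)], [237.83, 280.0, np.float64(36.1)]]
scene red [[197.18, 226.07, np.float64(5.6)], [202.75, 228.41, np.float64(6.3)], [193.71, 229.68, np.float64(5.0)], [208.17, 230.78, np.float64(5.0)], [199.26, 232.23, np.float64(5.9)], [204.95, 234.55, np.float64(6.2)], [210.95, 239.05, np.float64(21.2)]]
holes 110 [[184.36, 179.08, np.float64(1.7)], [196.97, 181.41, np.float64(3.6)], [192.28, 182.54, np.float64(3.4)], [208.82, 184.04, np.float64(3.2)], [225.9, 184.81, np.float64(4.9)], [217.84, 183.06, np.float64(0.4)], [222.8, 183.1, np.float64(0.5)], [180.08, 190.27, np.
[... 2175 characters left out ...]
, np.float64(1.2)], [182.96, 193.83, np.float64(1.3)], [187.95, 193.96, np.float64(1.2)], [214.77, 193.79, np.float64(0.6)], [216.96, 194.6, np.float64(1.8)], [221.87, 194.71, np.float64(1.4)], [185.87, 196.02, np.float64(1.6)], [203.63, 196.1, np.float64(4.2)], [182.86, 196.18, np.float64(2.3)], [215.88, 196.84, np.float64(4.2)], [199.33, 196.22, np.float64(1.6)]]
plunger [[611.04378    -58.14180506 190.        ]] [[614.22863095 -55.04791446 190.        ]]
tray [[540.0, -236.0, 18.0], [536.0, -438.0, 18.0], [396.0, -431.0, 18.0], [402.0, -231.0, 18.0]] [ 468.29416797 -333.94110692   18.        ]
plate [[686.0, 260.0, 12.0], [678.0, -152.0, 12.0], [555.0, -148.0, 12.0], [562.0, 258.0, 12.0]]
```

```bash
python3 - <<'E'
from h import *
f=fix(np.load('top0.npy',allow_pickle=True).item()); im=f['image']
u=cv2.resize(im[174:208,170:238],None,fx=6,fy=6,interpolation=cv2.INTER_CUBIC)
h=cv2.cvtColor(u,cv2.COLOR_RGB2HSV).astype(int);H,S,V=h[...,0],h[...,1],h[...,2]
for n,c in(('blue',(H>100)&(H<130)),('yellow',(H>18)&(H<35)),('red',(H<10)|(H>170))):
    m=(c&(S>90)&(V>90)).astype(np.uint8); nn,l,st,ce=cv2.connectedComponentsWithStats(m)
    for i in range(1,nn):
        if st[i,4]>60:
            p=(ce[i]+.5)/6-.5+[170,174]; print(n,p.round(2),(st[i,2:]/6).round(1),ray(f,p,40).round(1))
C=ray(f,[(185.45,187.98),(202.45,187.83),(220.1,188.9)],76); print(C.round(1))
for P in(ray(f,[(217.78,183.05),(222.74,183.14),(217.65,188.88),(222.54,188.94),(216.96,194.6),(221.87,194.7)],76),): print(pose(P,0))
v=u.copy(); cv2.imwrite('pics/c3.png',cv2.resize(im[168:212,158:300,::-1],None,fx=5.6,fy=5.6,interpolation=cv2.INTER_CUBIC))
print([ray(f,p,12).round(1).tolist() for p in ((160,0),)])
w=im[...,1].astype(int)
for col in (170,240,245,290,292):
    print(col, w[172:212,col].tolist())
E
```

```text
blue [186.27 179.05] [ 7.7  1.2 31.5] [[655.2 170.4  40. ]]
blue [185.09 200.85] [ 8.   2.3 85.7] [[585.8 173.7  40. ]]
yellow [202.53 201.26] [ 7.7  1.7 53.3] [[583.5 119.1  40. ]]
red [219.83 180.09] [ 7.8  1.2 43.7] [[649.8  64.7  40. ]]
red [218.74 201.7 ] [  8.8   2.7 108. ] [[581.2  68.5  40. ]]
[[619.7 167.8  76. ]
 [619.2 115.6  76. ]
 [614.9  61.7  76. ]]
(array([614.94308101,  62.19260207]), np.float64(-5.350294622280643), array([ 8.23085628, 16.05835946]))
[[[1316.8, 279.8, 12.0]]]
170 [52, 50, 41, 38, 234, 248, 247, 247, 235, 204, 191, 252, 192, 243, 254, 254, 254, 254, 254, 254, 254, 254, 253, 248, 235, 249, 207, 196, 185, 222, 246, 247, 245, 245, 250, 82, 44, 54, 56, 50]
240 [53, 66, 55, 51, 46, 43, 241, 244, 243, 244, 203, 194, 196, 172, 240, 245, 245, 246, 246, 246, 245, 247, 247, 247, 247, 246, 246, 246, 194, 194, 183, 208, 245, 246, 245, 234, 247, 98, 34, 34]
245 [35, 31, 32, 29, 30, 44, 215, 243, 244, 244, 230, 200, 193, 183, 240, 246, 244, 245, 247, 247, 245, 246, 247, 247, 247, 245, 246, 245, 200, 193, 189, 221, 244, 246, 245, 246, 249, 100, 43, 45]
290 [43, 43, 42, 41, 49, 61, 55, 53, 58, 56, 57, 48, 43, 43, 45, 43, 40, 41, 45, 46, 48, 53, 50, 40, 39, 34, 31, 40, 41, 36, 30, 38, 39, 43, 47, 50, 56, 46, 40, 38]
292 [49, 37, 39, 55, 59, 50, 53, 54, 57, 54, 50, 50, 54, 54, 51, 49, 40, 41, 43, 48, 51, 50, 47, 52, 45, 37, 37, 36, 34, 36, 32, 34, 43, 43, 46, 48, 40, 40, 29, 25]
```

View pics/c3.png

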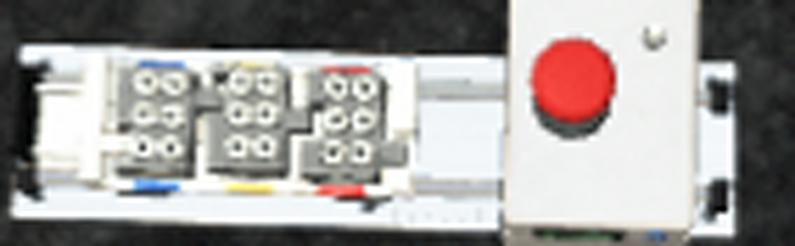

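The crop shows the pocket marks in pairs at rows 179 and 201. Collector yaw is about -2.7°. I start by turning the tool.

Request:
drive_tool(
  hand=[1, 1, 1, 1, 1, 1, 1, 1, 1, 1, 1, 1, 1, 1, 1],
  dp=[
    [0, 0, 0],
    [0, 0, 0],
    [0, 0, 0],
    [0, 0, 0],
    [0, 0, 0],
    [0, 0, 0],
    [0, 0, 0],
    [0, 0, 0],
    [0, 0, 0],
    [0, 0, 0],
    [0, 0, 0],
    [0, 0, 0],
    [0, 0, 0],
    [0, 0, 0],
    [0, 0, 0],
  ],
  twist=[1, 1, 1, 1, 1, 1, 1, 1, 1, 1, 1, 1, 1, 0.86, 0],
  grip_force=60,
)

```text
time_s: 1.6
ee_pos: [247.7, 573.4, 230.7]
eef_rot: [180.0, -0.1, -92.7]
wrist_force: [-0.1, -0.3, 0.2]
opening: 85.2
grip_force: 0.0
```

Request:
drive_tool(
  hand=[1, 1, 1, 1, 1, 1, 1, 1, 1, 1, 1, 1, 1, 1, 1, 1, 1, 1, 1, 1],
  dp=[
    [0.987, -0.782, 0],
    [0.987, -0.782, 0],
    [0.987, -0.782, 0],
    [0.987, -0.782, 0],
    [0.987, -0.782, 0],
    [0.987, -0.782, 0],
    [0.987, -0.782, 0],
    [0.987, -0.782, 0],
    [0.987, -0.782, 0],
    [0.987, -0.782, 0],
    [0.987, -0.782, 0],
    [0.987, -0.782, 0.2],
    [0.987, -0.782, 0.4],
    [0.987, -0.782, 0.4],
    [0.987, -0.782, 0.4],
    [0.987, -0.782, 0.4],
    [0.987, -0.782, 0.4],
    [0.987, -0.782, 0.4],
    [0.987, -0.782, 0.4],
    [0.987, -0.782, 0.4],
  ],
  twist=[0, 0, 0, 0, 0, 0, 0, 0, 0, 0, 0, 0, 0, 0, 0, 0, 0, 0, 0, 0],
)

```text
time_s: 3.6
ee_pos: [616.0, 61.4, 145.6]
eef_rot: [180.0, -0.0, -92.6]
wrist_force: [0.6, 0.3, 0.3]
opening: 85.4
grip_force: 0.0
```

Request:
drive_tool(
  hand=[1, 1, 1],
  dp=[
    [0, 0, 0.4],
    [0, 0, 0],
    [0, 0, 0],
  ],
  twist=[0, 0, 0],
)

```text
time_s: 3.9
ee_pos: [615.0, 63.0, 136.2]
eef_rot: [180.0, -0.0, -92.6]
wrist_force: [-0.5, 0.8, -0.3]
opening: 85.3
grip_force: 0.0
```

Request:
drive_tool(
  hand=[1, 1, 1, 1, 1, 1, 0.5, 0.5, 0.5, 0.5, 0.5, 0.5],
  dp=[
    [0, 0, 0.8],
    [0, 0, 0.8],
    [0, 0, 0.8],
    [0, 0, 0.8],
    [0, 0, 0.44],
    [0, 0, 0],
    [0, 0, 0],
    [0, 0, 0],
    [0, 0, 0],
    [0, 0, 0],
    [0, 0, 0],
    [0, 0, 0],
  ],
  twist=[0, 0, 0, 0, 0, 0, 0, 0, 0, 0, 0, 0],
  grip_force=60,
)

```text
time_s: 5.1
ee_pos: [615.3, 62.8, 47.1]
eef_rot: [-180.0, 0.0, -92.6]
wrist_force: [-3.8, 0.1, 5.9]
opening: 56.7
grip_force: 65.7
```

Request:
drive_tool(
  hand=[0.5, 0.5, 0.5, 0.5, 0.5, 0.5, 0.5, 0.5, 0.5, 0.5, 0.5, 0.5, 0.5, 0.5, 0.5, 0.5, 0.5, 0.5, 0.5, 0.5],
  dp=[
    [0, 0, -0.4],
    [0, 0, -0.8],
    [0, 0, -0.9],
    [0, 0, -1],
    [0, 0, -1],
    [0, 0, -1],
    [0, 0, -1],
    [0, 0, -1],
    [0, 0, -0.7],
    [0.974, 0.266, 0],
    [0.974, 0.266, 0],
    [0.974, 0.266, 0],
    [0.974, 0.266, 0],
    [0.974, 0.266, 0],
    [0.974, 0.266, 0],
    [0.974, 0.266, 0],
    [0.974, 0.266, 0],
    [0.974, 0.266, 0],
    [0.974, 0.266, 0],
    [0.974, 0.266, 0],
  ],
  twist=[0, 0, 0, 0, 0, 0, 0, 0, 0, 0, 0, 0, 0, 0, 0, 0, 0, 0, 0, 0],
)

```text
time_s: 7.1
ee_pos: [529.6, -202.6, 241.4]
eef_rot: [-179.9, -0.0, -92.7]
wrist_force: [0.0, -0.3, -1.4]
opening: 57.0
grip_force: 65.0
```

Request:
drive_tool(
  hand=[0.5, 0.5, 0.5, 0.5, 0.5, 0.5, 0.5, 0.5, 0.5, 0.5],
  dp=[
    [0.974, 0.266, 0],
    [0.974, 0.266, 0],
    [0.974, 0.266, 0.4],
    [0.974, 0.266, 0.8],
    [0.974, 0.266, 0.8],
    [0.974, 0.266, 0.8],
    [0.974, 0.266, 0.8],
    [0.974, 0.266, 0.8],
    [0, 0, 0.6],
    [0, 0, 0],
  ],
  twist=[0, 0, 0, 0, 0, 0, 0, 0, 0, 0],
)

```text
time_s: 8.1
ee_pos: [466.0, -393.7, 113.4]
eef_rot: [179.8, 0.1, -92.8]
wrist_force: [-0.6, -0.0, -2.5]
opening: 56.9
grip_force: 42.2
```

Request:
drive_tool(
  hand=[0.5, 0.5, 0.5, 0.5, 0.5, 0.5, 0.5, 0.8, 0.8, 0.8, 0.8, 0.8, 0.8, 0.8, 0.8, 0.8],
  dp=[
    [0, 0, 0.8],
    [0, 0, 0.8],
    [0, 0, 0.8],
    [0, 0, 0.8],
    [0, 0, 0.4],
    [0, 0, 0.2],
    [0, 0, 0],
    [0, 0, 0],
    [0, 0, 0],
    [0, 0, 0],
    [0, 0, -0.4],
    [0, 0, -0.8],
    [0, 0, -1],
    [0, 0, -1],
    [0, 0, -1],
    [0, 0, -1],
  ],
  twist=[0, 0, 0, 0, 0, 0, 0, 0, 0, 0, 0, 0, 0, 0, 0, 0],
)

```text
time_s: 9.7
ee_pos: [467.8, -393.8, 152.6]
eef_rot: [-179.9, -0.0, -92.7]
wrist_force: [0.0, -0.7, -0.6]
opening: 68.3
grip_force: 0.0
```

```bash
python3 - <<'E'
from h import *
f=grab('top'); im=f['image']; np.save('top1.npy',f,allow_pickle=True)
A=cv2.resize(im[165:210,158:300,::-1],(784,248),interpolation=cv2.INTER_CUBIC)
B=cv2.resize(im[190:280,230:390,::-1],(624,351),interpolation=cv2.INTER_CUBIC)
B=cv2.copyMakeBorder(B,0,0,0,160,0)
cv2.imwrite('pics/c4.png',np.vstack([A,B]))
E
```

```text
(no output)
```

View pics/c4.png

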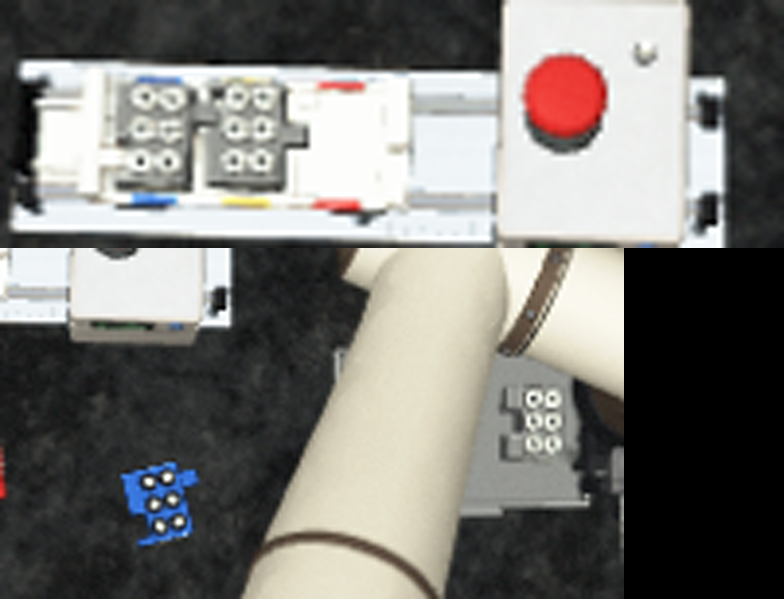

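Request:
drive_tool(
  hand=[1, 1, 1, 1, 1, 1, 1, 1, 1, 1, 1, 1, 1, 1, 1, 1, 1, 1, 1, 1],
  dp=[
    [0.98, -0.242, -0.7],
    [0.98, -0.242, -0.7],
    [0.98, -0.242, -0.7],
    [0.98, -0.242, -0.7],
    [0.98, -0.242, -0.7],
    [0.98, -0.242, 0],
    [0.98, -0.242, 0],
    [0.98, -0.242, 0],
    [0.98, -0.242, 0],
    [0.98, -0.242, 0],
    [0.98, -0.242, 0],
    [0.98, -0.242, 0],
    [0.98, -0.242, 0],
    [0.98, -0.242, 0],
    [0.98, -0.242, 0],
    [0.98, -0.242, 0],
    [0.98, -0.242, 0],
    [0.98, -0.242, 0],
    [0.98, -0.242, 0.5],
    [0.98, -0.242, 0.8],
  ],
  twist=[0, 0, 0, 0, 0, 0, 0, 0, 0, 0, 0, 0, 0, 0, 0, 0, 0, 0, 0, 0],
)

```text
time_s: 11.75
ee_pos: [517.8, -818.3, 180.2]
eef_rot: [-177.5, -3.7, -92.7]
wrist_force: [-0.0, 0.2, 0.7]
opening: 85.3
grip_force: 0.0
```

Sign slip: the arm went along -y instead of +y, with no contact recorded. I'll bring it back.

Request:
drive_tool(
  hand=[1, 1, 1, 1, 1, 1, 1, 1, 1, 1],
  dp=[
    [-1, 0, -0.2],
    [-1, 0, -0.2],
    [-1, 0, -0.2],
    [-1, 0, -0.2],
    [-1, 0, -0.2],
    [-1, 0, 0],
    [-1, 0, 0],
    [-1, 0, 0],
    [-1, 0, 0],
    [0, 0, 0],
  ],
  twist=[0, 0, 0, 0, 0, 0, 0, 0, 0, 0],
)

```text
time_s: 12.75
ee_pos: [530.2, -594.7, 191.0]
eef_rot: [-177.5, -3.6, -92.6]
wrist_force: [0.1, -0.2, -0.0]
opening: 85.6
grip_force: 0.0
```

```bash
python3 - <<'E'
from h import *
f=grab('scene'); save(f['image'],'s1.png',1.56); print(env.read_state()['q'].round(1))
E
```

```text
[-36.2  38.6  22.3   1.7 -69.6  33.1]
```

View pics/s1.png

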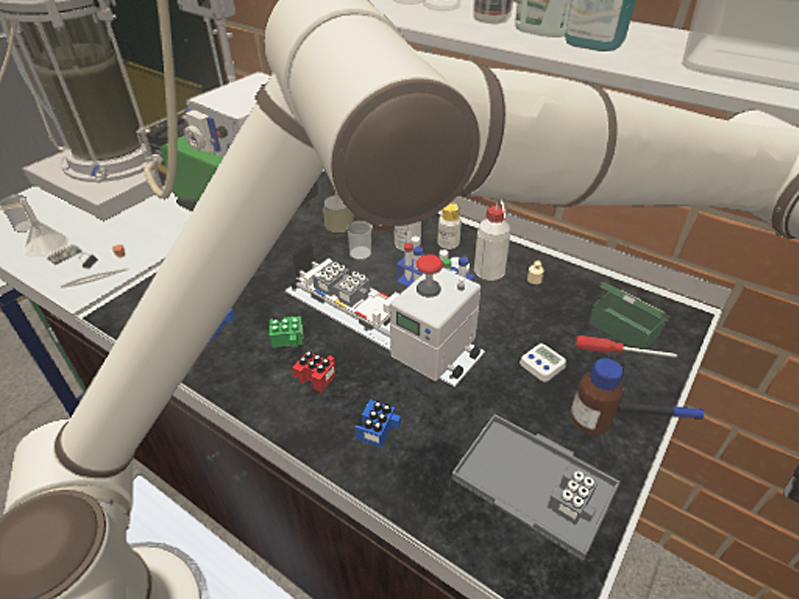

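```bash
python3 - <<'E'
from h import *
s=env.read_state(); R=Ro.from_euler('xyz',s['eef_rot'],degrees=True).as_matrix()
z=R[:,2]; print(z.round(4), np.degrees(np.arctan2(z[1],z[0])), np.degrees(np.arccos(-z[2])), s['ee_pos'].round(1), np.degrees(np.arctan2(s['ee_pos'][1],s['ee_pos'][0])))
print('tool x,y world',R[:,0].round(3),R[:,1].round(3))
E
```

```text
[ 0.041  -0.0646 -0.9971] -57.59688071788591 4.3903066777001944 [ 530.  -596.3  190.9] -48.369446581903915
tool x,y world [-0.046 -0.997  0.063] [-0.998  0.043 -0.044]
```

Request:
drive_tool(
  hand=[1, 1, 1, 1, 1, 1, 1, 1, 1, 1, 1, 1, 1, 1, 1, 1],
  dp=[
    [-0.68, 1, -0.12],
    [-0.68, 1, -0.12],
    [-0.68, 1, -0.12],
    [-0.68, 1, -0.12],
    [-0.68, 1, -0.12],
    [-0.68, 1, -0.12],
    [-0.68, 1, -0.12],
    [-0.68, 1, -0.12],
    [-0.68, 1, -0.12],
    [-0.68, 1, -0.12],
    [-0.68, 1, -0.12],
    [-0.68, 1, -0.12],
    [-0.5, 0.35, 0],
    [-0.5, 0.35, 0],
    [-0.5, 0.35, 0],
    [-0.5, 0.35, 0],
  ],
  twist=[0, 0, 0, 0, 0, 0, 0, 0, 0, 0, 0, 0, 0, 0, 0, 0],
)

```text
time_s: 14.4
ee_pos: [205.7, -327.1, 197.0]
eef_rot: [-177.5, -3.6, -92.8]
wrist_force: [1.1, -0.3, -0.3]
opening: 85.7
grip_force: 0.0
```

```bash
cat >> h.py <<'E'
def st():
    s=env.read_state(); R=Ro.from_euler('xyz',s['eef_rot'],degrees=True).as_matrix(); z=R[:,2]
    print('t',round(s['time_s'],2),'pos',s['ee_pos'].round(1),'tiltaz',round(float(np.degrees(np.arctan2(z[1],z[0]))),1),'tilt',round(float(np.degrees(np.arccos(-z[2]))),2),'rot',s['eef_rot'].round(2),'q',s['q'].round(1))
E
python3 -c "
from h import *
st()"
```

```text
t 14.4 pos [ 205.7 -327.1  197. ] tiltaz -57.8 tilt 4.34 rot [-177.51   -3.56  -92.81] q [-31.8  -2.6 -36.8   2.4 -52.   27.6]
```

Request:
drive_tool(
  hand=[1, 1, 1, 1, 1, 1],
  dp=[
    [-0.5, 0.35, 0],
    [-0.5, 0.35, 0],
    [-0.5, 0.35, 0],
    [-0.5, 0.35, 0],
    [-0.3, 0.2, 0],
    [0, 0, 0],
  ],
  twist=[0, 0, 0, 0, 0, 0],
)

```text
time_s: 15.0
ee_pos: [168.0, -267.0, 191.3]
eef_rot: [-177.6, -3.5, -92.7]
wrist_force: [-0.1, 0.6, 0.3]
opening: 85.5
grip_force: 0.0
```

```bash
python3 -c "
from h import *
st()"
```

```text
t 15.0 pos [ 168.  -267.   191.3] tiltaz -57.9 tilt 4.23 rot [-177.58   -3.48  -92.72] q [-24.9 -11.2 -44.8   2.9 -52.9  20.5]
```

Request:
drive_tool(
  hand=[1, 1, 1, 1, 1, 1],
  dp=[
    [-0.5, 0.35, -0.3],
    [-0.5, 0.35, -0.3],
    [-0.5, 0.35, -0.3],
    [-0.25, 0.17, -0.3],
    [-0.25, 0.17, -0.3],
    [0, 0, 0],
  ],
  twist=[0, 0, 0, 0, 0, 0],
)

```text
time_s: 15.6
ee_pos: [135.1, -213.4, 224.9]
eef_rot: [-177.5, -3.5, -92.7]
wrist_force: [0.7, 0.3, -0.3]
opening: 85.6
grip_force: 0.0
```

```bash
python3 -c "
from h import *
st()"
```

```text
t 15.6 pos [ 135.1 -213.4  224.9] tiltaz -57.0 tilt 4.29 rot [-177.5    -3.48  -92.67] q [-13.9 -23.5 -46.6   3.3 -63.9   9.9]
```

Request:
drive_tool(
  hand=[1, 1, 1, 1, 1, 1, 1, 1, 1, 1, 1, 1, 1, 1, 1, 1, 1, 1, 1, 1],
  dp=[
    [-0.9, -0.86, -0.3],
    [-0.9, -0.86, -0.3],
    [-1, -0.86, -0.3],
    [-1, -0.86, -0.3],
    [-1, -0.86, -0.3],
    [-1, -0.86, -0.3],
    [-1, -0.86, -0.3],
    [-1, -0.86, -0.3],
    [-1, -0.86, -0.3],
    [-1, -0.86, -0.3],
    [-1, -0.86, -0.3],
    [-1, -0.86, -0.3],
    [-1, -0.86, -0.3],
    [-0.97, 0.79, -0.1],
    [-0.97, 0.79, -0.1],
    [-0.97, 0.79, -0.1],
    [-0.97, 0.79, -0.1],
    [-0.97, 0.79, -0.1],
    [-0.97, 0.79, -0.1],
    [-0.97, 0.79, -0.1],
  ],
  twist=[0, 0, 0, 0, 0, 0, 0, 0, 0, 0, 0, 0, 0, 0, 0, 0, 0, 0, 0, 0],
)

```text
time_s: 17.6
ee_pos: [294.1, 277.7, 314.2]
eef_rot: [-177.8, -3.4, -92.8]
wrist_force: [0.4, 0.3, -0.4]
opening: 85.4
grip_force: 0.0
```

Request:
drive_tool(
  hand=[1, 1, 1, 1, 1, 1, 1, 1, 1, 1, 1, 1, 1, 1, 1, 1, 1, 1, 1, 1],
  dp=[
    [-0.97, 0.79, -0.1],
    [-0.97, 0.79, -0.1],
    [-0.97, 0.79, -0.1],
    [-0.97, 0.79, -0.1],
    [-0.97, 0.79, -0.1],
    [-0.97, 0.79, -0.1],
    [-0.97, 0.79, -0.1],
    [-0.97, 0.79, -0.1],
    [0.27, 0.96, 0],
    [0.27, 0.96, 0],
    [0.27, 0.96, 0],
    [0.27, 0.96, 0],
    [0.27, 0.96, 0],
    [0.27, 0.96, 0],
    [0.27, 0.96, 0],
    [0.27, 0.96, 0],
    [0.27, 0.96, 0],
    [0.27, 0.96, 0],
    [0.27, 0.96, 0],
    [0.27, 0.96, 0],
  ],
  twist=[0, 0, 0, 0, 0, 0, 0, 0, 0, 0, 0, 0, 0, 0, 0, 0, 0, 0, 0, 0],
)

```text
time_s: 19.6
ee_pos: [-147.8, 411.1, 309.8]
eef_rot: [-177.8, -3.4, -92.8]
wrist_force: [-0.2, 0.5, 0.5]
opening: 85.4
grip_force: 0.0
```

```bash
python3 -c "
from h import *
st()"
```

```text
t 19.6 pos [-147.8  411.1  309.8] tiltaz -59.5 tilt 4.06 rot [-177.78   -3.4   -92.76] q [ 130.7    2.4  -13.6   -0.7  -78.  -133.2]
```

Request:
drive_tool(
  hand=[1, 1, 1, 1, 1, 1, 1, 1, 1, 1, 1, 1],
  dp=[
    [-0.97, 0.98, -0.15],
    [-0.97, 0.98, -0.15],
    [-0.97, 0.98, -0.15],
    [-0.97, 0.98, -0.15],
    [-0.97, 0.98, -0.15],
    [-0.97, 0.98, -0.15],
    [-0.97, 0.98, -0.15],
    [-0.97, 0.98, -0.15],
    [-0.97, 0.98, -0.15],
    [-0.97, 0.98, -0.15],
    [-0.97, 0.98, -0.15],
    [0, 0, 0],
  ],
  twist=[0, 0, 0, 0, 0, 0, 0, 0, 0, 0, 0, 0],
)

```text
time_s: 20.8
ee_pos: [-407.1, 694.6, 315.0]
eef_rot: [-177.5, -3.8, -92.7]
wrist_force: [-0.5, -0.3, -2.4]
opening: 85.8
grip_force: 0.0
```

```bash
python3 -c "
from h import *
st()"
```

```text
t 20.8 pos [-407.1  694.6  315. ] tiltaz -59.5 tilt 4.52 rot [-177.52   -3.78  -92.74] q [ 131.5   44.2   50.8   -0.9 -101.  -134.3]
```

Request:
drive_tool(
  hand=[1, 1, 1, 1, 1, 1, 1],
  dp=[
    [-0.334, 0.218, -0.03],
    [-0.334, 0.218, -0.03],
    [-0.334, 0.218, -0.03],
    [-0.334, 0.218, -0.03],
    [-0.334, 0.218, -0.03],
    [-0.334, 0.218, -0.03],
    [0, 0, 0],
  ],
  twist=[0, 0, 0, 0, 0, 0, 0],
)

```text
time_s: 21.5
ee_pos: [-435.1, 744.6, 319.8]
eef_rot: [-177.7, -3.6, -92.8]
wrist_force: [-0.1, 0.8, -1.9]
opening: 85.3
grip_force: 0.0
```

```bash
python3 -c "
from h import *
st()"
```

```text
t 21.5 pos [-435.1  744.6  319.8] tiltaz -59.6 tilt 4.28 rot [-177.66   -3.59  -92.77] q [ 130.7   57.7   79.5   -0.9 -116.  -133.8]
```

Request:
drive_tool(
  hand=[1, 1, 1, 1],
  dp=[
    [-0.334, 0.218, -0.03],
    [-0.334, 0.218, -0.03],
    [-0.334, 0.218, -0.03],
    [0, 0, 0],
  ],
  twist=[0, 0, 0, 0],
)

```text
time_s: 21.9
ee_pos: [-440.0, 751.3, 315.8]
eef_rot: [-178.2, -2.7, -92.7]
wrist_force: [-0.1, -0.3, -0.2]
opening: 85.3
grip_force: 0.0
```

```bash
python3 -c "
from h import *
st()"
```

```text
t 21.9 pos [-440.   751.3  315.8] tiltaz -58.7 tilt 3.23 rot [-178.2    -2.67  -92.7 ] q [ 130.7   58.4   80.5   -0.6 -115.2 -133.6]
```

Request:
drive_tool(
  hand=[1, 1, 1, 1, 1],
  dp=[
    [-0.334, 0.218, -0.03],
    [-0.334, 0.218, -0.03],
    [-0.334, 0.218, -0.03],
    [-0.334, 0.218, -0.03],
    [0, 0, 0],
  ],
  twist=[0, 0, 0, 0, 0],
)

```text
time_s: 22.4
ee_pos: [-446.7, 762.6, 301.6]
eef_rot: [-178.7, -1.7, -92.7]
wrist_force: [-0.4, 0.3, -1.0]
opening: 85.5
grip_force: 0.0
```

```bash
python3 -c "
from h import *
st()"
```

```text
t 22.4 pos [-446.7  762.6  301.6] tiltaz -55.6 tilt 2.08 rot [-178.74   -1.66  -92.68] q [ 130.7   59.4   80.6   -0.2 -113.2 -133.4]
```

Request:
drive_tool(
  hand=[1, 1, 1, 1, 1, 1],
  dp=[
    [-0.334, 0.218, -0.03],
    [-0.334, 0.218, -0.03],
    [-0.334, 0.218, -0.03],
    [-0.334, 0.218, -0.03],
    [-0.334, 0.218, -0.03],
    [0, 0, 0],
  ],
  twist=[0, 0, 0, 0, 0, 0],
)

```text
time_s: 23.0
ee_pos: [-454.3, 775.6, 287.5]
eef_rot: [-179.5, -0.3, -92.7]
wrist_force: [0.1, 0.5, -0.0]
opening: 85.5
grip_force: 0.0
```

```bash
python3 -c "
from h import *
st()"
```

```text
t 23.0 pos [-454.3  775.6  287.5] tiltaz -33.2 tilt 0.54 rot [-179.53   -0.28  -92.66] q [ 130.7   60.4   80.6    0.2 -110.7 -133.2]
```

Request:
drive_tool(
  hand=[1, 1, 1, 1, 1, 1, 1, 1, 1, 1, 1, 1, 1, 1, 1, 1, 1],
  dp=[
    [-0.334, 0.218, -0.03],
    [0, 0, 0],
    [1, -0.926, 0],
    [1, -0.926, 0],
    [1, -0.926, 0],
    [1, -0.926, 0],
    [1, -0.926, 0],
    [1, -0.926, 0],
    [1, -0.926, 0],
    [1, -0.926, 0],
    [1, -0.926, 0],
    [1, -0.926, 0],
    [1, -0.926, 0],
    [1, -0.926, 0],
    [1, -0.926, 0],
    [1, -0.926, 0],
    [0, 0, 0],
  ],
  twist=[0, 0, 0, 0, 0, 0, 0, 0, 0, 0, 0, 0, 0, 0, 0, 0, 0],
)

```text
time_s: 24.7
ee_pos: [-160.3, 427.8, 290.2]
eef_rot: [-179.8, 0.1, -92.7]
wrist_force: [-0.6, 1.3, -0.3]
opening: 85.3
grip_force: 0.0
```

```bash
python3 -c "
from h import *
st()"
```

```text
t 24.7 pos [-160.3  427.8  290.2] tiltaz 28.0 tilt 0.22 rot [-1.7981e+02  1.1000e-01 -9.2690e+01] q [ 131.2    2.9  -16.1    0.2  -71.  -133.9]
```

Tilt removed (0.2°). Heading back to the carriage.

Request:
drive_tool(
  hand=[1, 1, 1, 1, 1, 1, 1, 1, 1, 1, 1, 1, 1, 1, 1, 1, 1, 1, 1],
  dp=[
    [0.224, -0.98, 0],
    [0.224, -0.98, 0],
    [0.224, -0.98, 0],
    [0.224, -0.98, 0],
    [0.224, -0.98, 0],
    [0.224, -0.98, 0],
    [0.224, -0.98, 0],
    [0.224, -0.98, 0],
    [0.224, -0.98, 0],
    [0.224, -0.98, 0],
    [0.224, -0.98, 0],
    [0.224, -0.98, 0],
    [0.224, -0.98, 0],
    [0.224, -0.98, 0],
    [0.224, -0.98, 0],
    [0.224, -0.98, 0],
    [0.224, -0.98, 0],
    [0.224, -0.98, 0],
    [0.224, -0.98, 0],
  ],
  twist=[0, 0, 0, 0, 0, 0, 0, 0, 0, 0, 0, 0, 0, 0, 0, 0, 0, 0, 0],
)

```text
time_s: 26.6
ee_pos: [298.7, 302.6, 291.6]
eef_rot: [-179.7, 0.1, -92.7]
wrist_force: [-0.4, -0.2, -0.4]
opening: 85.6
grip_force: 0.0
```

Request:
drive_tool(
  hand=[1, 1, 1, 1, 1, 1, 1, 1, 1, 1, 1, 1, 1, 1, 1],
  dp=[
    [0.52, -1, 0],
    [0.52, -1, 0],
    [0.52, -1, 0],
    [0.52, -1, 0],
    [0.52, -1, 0],
    [0.52, -1, 0.4],
    [0.52, -1, 0.6],
    [0.52, -1, 0.6],
    [0.52, -1, 0.6],
    [0.52, -1, 0.6],
    [0.52, -1, 0.6],
    [0.52, -1, 0.6],
    [0.52, -1, 0.6],
    [0, 0, 0.4],
    [0, 0, 0],
  ],
  twist=[0, 0, 0, 0, 0, 0, 0, 0, 0, 0, 0, 0, 0, 0, 0],
)

```text
time_s: 28.1
ee_pos: [614.3, 118.2, 165.3]
eef_rot: [-179.9, -0.0, -92.7]
wrist_force: [-1.0, -0.5, -0.2]
opening: 85.6
grip_force: 0.0
```

Request:
drive_tool(
  hand=[1, 1, 1, 1, 1, 1, 1, 0.5, 0.5, 0.5, 0.5, 0.5, 0.5],
  dp=[
    [0.09, -0.165, 0.8],
    [0, 0, 0.9],
    [0, 0, 0.9],
    [0, 0, 0.9],
    [0, 0, 0.8],
    [0, 0, 0.4],
    [0, 0, 0],
    [0, 0, 0],
    [0, 0, 0],
    [0, 0, 0],
    [0, 0, 0],
    [0, 0, 0],
    [0, 0, 0],
  ],
  twist=[0, 0, 0, 0, 0, 0, 0, 0, 0, 0, 0, 0, 0],
  grip_force=60,
)

```text
time_s: 29.4
ee_pos: [617.7, 116.4, 51.8]
eef_rot: [-179.9, 0.0, -92.7]
wrist_force: [-5.8, 1.9, 5.9]
opening: 56.7
grip_force: 64.9
```

Request:
drive_tool(
  hand=[0.5, 0.5, 0.5, 0.5, 0.5, 0.5, 0.5, 0.5, 0.5, 0.5, 0.5, 0.5, 0.5, 0.5, 0.5, 0.5, 0.5, 0.5, 0.5, 0.5],
  dp=[
    [0, 0, -0.4],
    [0, 0, -0.8],
    [0, 0, -0.9],
    [0, 0, -1],
    [0, 0, -1],
    [0, 0, -1],
    [0, 0, -1],
    [0, 0, -1],
    [0, 0, -0.7],
    [0.95, 0.271, 0],
    [0.95, 0.271, 0],
    [0.95, 0.271, 0],
    [0.95, 0.271, 0],
    [0.95, 0.271, 0],
    [0.95, 0.271, 0],
    [0.95, 0.271, 0],
    [0.95, 0.271, 0],
    [0.95, 0.271, 0],
    [0.95, 0.271, 0],
    [0.95, 0.271, 0],
  ],
  twist=[0, 0, 0, 0, 0, 0, 0, 0, 0, 0, 0, 0, 0, 0, 0, 0, 0, 0, 0, 0],
)

```text
time_s: 31.4
ee_pos: [531.9, -142.3, 245.8]
eef_rot: [-179.6, 0.1, -92.7]
wrist_force: [1.6, -0.1, -0.9]
opening: 56.1
grip_force: 64.3
```

Request:
drive_tool(
  hand=[0.5, 0.5, 0.5, 0.5, 0.5, 0.5, 0.5, 0.5, 0.5, 0.5],
  dp=[
    [0.95, 0.271, 0],
    [0.95, 0.271, 0],
    [0.95, 0.271, 0.4],
    [0.95, 0.271, 0.8],
    [0.95, 0.271, 0.8],
    [0.95, 0.271, 0.8],
    [0.95, 0.271, 0.8],
    [0.95, 0.271, 0.8],
    [0, 0, 0.6],
    [0, 0, 0],
  ],
  twist=[0, 0, 0, 0, 0, 0, 0, 0, 0, 0],
)

```text
time_s: 32.4
ee_pos: [468.2, -328.7, 117.6]
eef_rot: [-179.9, 0.1, -92.8]
wrist_force: [0.0, 0.1, -1.4]
opening: 56.6
grip_force: 64.2
```

Request:
drive_tool(
  hand=[0.5, 0.5, 0.5, 0.5, 0.5, 0.5, 0.5, 0.8, 0.8, 0.8, 0.8, 0.8, 0.8, 0.8, 0.8, 0.8, 0.8, 0.8],
  dp=[
    [0, 0, 0.8],
    [0, 0, 0.8],
    [0, 0, 0.8],
    [0, 0, 0.8],
    [0, 0, 0.4],
    [0, 0, 0.18],
    [0, 0, 0],
    [0, 0, 0],
    [0, 0, 0],
    [0, 0, 0],
    [0, 0, -0.4],
    [0, 0, -0.8],
    [0, 0, -1],
    [0, 0, -1],
    [0, 0, -1],
    [0, 0, -1],
    [0, 0, -1],
    [0, 0, 0],
  ],
  twist=[0, 0, 0, 0, 0, 0, 0, 0, 0, 0, 0, 0, 0, 0, 0, 0, 0, 0],
)

```text
time_s: 34.2
ee_pos: [471.4, -329.7, 184.7]
eef_rot: [-179.2, -0.2, -92.6]
wrist_force: [0.6, -0.3, 0.4]
opening: 68.4
grip_force: 0.0
```

Request:
drive_tool(
  hand=[0.8, 0.8, 1, 1, 1, 1, 1, 1, 1, 1, 1, 1, 1, 1, 1, 1, 1, 1, 1, 1],
  dp=[
    [-0.96, -0.238, -0.8],
    [-0.96, -0.238, -0.8],
    [-0.96, -0.238, -0.8],
    [-0.96, -0.238, 0],
    [-0.96, -0.238, 0],
    [-0.96, -0.238, 0],
    [-0.96, -0.238, 0],
    [-0.96, -0.238, 0],
    [-0.96, -0.238, 0],
    [-0.96, -0.238, 0],
    [-0.96, -0.238, 0],
    [-0.96, -0.238, 0],
    [-0.96, -0.238, 0],
    [-0.96, -0.238, 0],
    [-0.96, -0.238, 0],
    [-0.96, -0.238, 0],
    [-0.96, -0.238, 0.2],
    [-0.96, -0.238, 0.6],
    [-0.96, -0.238, 0.8],
    [-0.96, -0.238, 0.8],
  ],
  twist=[0, 0, 0, 0, 0, 0, 0, 0, 0, 0, 0, 0, 0, 0, 0, 0, 0, 0, 0, 0],
)

```text
time_s: 36.2
ee_pos: [610.4, 146.4, 180.1]
eef_rot: [-179.7, 0.1, -92.7]
wrist_force: [0.5, -0.2, -0.0]
opening: 85.4
grip_force: 0.0
```

Request:
drive_tool(
  hand=[1, 1, 1],
  dp=[
    [-0.96, -0.238, 0.6],
    [0, 0, 0.4],
    [0, 0, 0],
  ],
  twist=[0, 0, 0],
)

```text
time_s: 36.5
ee_pos: [616.3, 169.0, 153.4]
eef_rot: [-180.0, -0.1, -92.6]
wrist_force: [0.7, 0.1, -0.1]
opening: 85.4
grip_force: 0.0
```

Request:
drive_tool(
  hand=[1, 1, 1, 1, 1, 1, 1, 0.5, 0.5, 0.5, 0.5, 0.5, 0.5],
  dp=[
    [0.03, -0.16, 0.7],
    [0, 0, 0.9],
    [0, 0, 0.9],
    [0, 0, 0.8],
    [0, 0, 0.6],
    [0, 0, 0.3],
    [0, 0, 0],
    [0, 0, 0],
    [0, 0, 0],
    [0, 0, 0],
    [0, 0, 0],
    [0, 0, 0],
    [0, 0, 0],
  ],
  twist=[0, 0, 0, 0, 0, 0, 0, 0, 0, 0, 0, 0, 0],
  grip_force=60,
)

```text
time_s: 37.8
ee_pos: [620.1, 167.9, 52.3]
eef_rot: [-179.9, -0.0, -92.7]
wrist_force: [-6.9, 0.4, 7.0]
opening: 56.5
grip_force: 64.8
```

Request:
drive_tool(
  hand=[0.5, 0.5, 0.5, 0.5, 0.5, 0.5, 0.5, 0.5, 0.5, 0.5, 0.5, 0.5, 0.5, 0.5, 0.5, 0.5, 0.5, 0.5, 0.5, 0.5],
  dp=[
    [0, 0, -0.4],
    [0, 0, -0.8],
    [0, 0, -0.9],
    [0, 0, -1],
    [0, 0, -1],
    [0, 0, -1],
    [0, 0, -1],
    [0, 0, -1],
    [0, 0, -0.7],
    [0.977, 0.292, 0],
    [0.977, 0.292, 0],
    [0.977, 0.292, 0],
    [0.977, 0.292, 0],
    [0.977, 0.292, 0],
    [0.977, 0.292, 0],
    [0.977, 0.292, 0],
    [0.977, 0.292, 0],
    [0.977, 0.292, 0],
    [0.977, 0.292, 0],
    [0.977, 0.292, 0],
  ],
  twist=[0, 0, 0, 0, 0, 0, 0, 0, 0, 0, 0, 0, 0, 0, 0, 0, 0, 0, 0, 0],
)

```text
time_s: 39.8
ee_pos: [528.5, -97.4, 246.1]
eef_rot: [-179.6, 0.1, -92.6]
wrist_force: [-0.0, 0.1, -0.7]
opening: 55.9
grip_force: 64.4
```

Request:
drive_tool(
  hand=[0.5, 0.5, 0.5, 0.5, 0.5, 0.5, 0.5, 0.5, 0.5, 0.5],
  dp=[
    [0.977, 0.292, 0],
    [0.977, 0.292, 0],
    [0.977, 0.292, 0],
    [0.977, 0.292, 0.6],
    [0.977, 0.292, 0.8],
    [0.977, 0.292, 0.8],
    [0.977, 0.292, 0.8],
    [0, 0, 0.8],
    [0, 0, 0.8],
    [0, 0, 0],
  ],
  twist=[0, 0, 0, 0, 0, 0, 0, 0, 0, 0],
)

```text
time_s: 40.8
ee_pos: [468.5, -264.6, 127.7]
eef_rot: [-180.0, 0.1, -92.7]
wrist_force: [0.2, -0.0, -1.3]
opening: 56.2
grip_force: 64.3
```

Request:
drive_tool(
  hand=[0.5, 0.5, 0.5, 0.5, 0.5, 0.5, 0.5, 0.8, 0.8, 0.8, 0.8, 0.8, 0.8, 0.8, 0.8, 0.8],
  dp=[
    [0, 0, 0.8],
    [0, 0, 0.8],
    [0, 0, 0.8],
    [0, 0, 0.8],
    [0, 0, 0.7],
    [0, 0, 0.26],
    [0, 0, 0],
    [0, 0, 0],
    [0, 0, 0],
    [0, 0, 0],
    [0, 0, -0.4],
    [0, 0, -0.8],
    [0, 0, -1],
    [0, 0, -1],
    [0, 0, -1],
    [0, 0, 0],
  ],
  twist=[0, 0, 0, 0, 0, 0, 0, 0, 0, 0, 0, 0, 0, 0, 0, 0],
)

```text
time_s: 42.4
ee_pos: [472.6, -265.7, 135.4]
eef_rot: [-179.2, -0.1, -92.6]
wrist_force: [0.5, -1.4, -0.2]
opening: 68.4
grip_force: 0.0
```

```bash
python3 - <<'E'
from h import *
st()
f=grab('top'); im=f['image']; np.save('top2.npy',f,allow_pickle=True)
A=cv2.resize(im[165:210,158:300,::-1],(784,248),interpolation=cv2.INTER_CUBIC)
A=(255*(A/255.)**2.5).astype(np.uint8)
B=cv2.resize(im[205:280,190:390,::-1],(784,294),interpolation=cv2.INTER_CUBIC)
cv2.imwrite('pics/c5.png',np.vstack([A,B]))
for c in('red','blue'): print(c,comps(cmask(im,c),100))
for n,roi,y in(('blue',(258,284,242,268),0),('red',(208,234,234,258),90)):
    b=np.array(sorted(blobs(im,roi,110),key=lambda r:-r[2])[:6])[:,:2]; print(n,pose(ray(f,b,42),y))
E
```

```text
t 42.4 pos [ 472.6 -265.7  135.4] tiltaz -9.6 tilt 0.8 rot [-1.792e+02 -1.000e-01 -9.261e+01] q [-12.2  18.9 -19.4  -0.  -50.8   9.6]
red [([190.1, 110.4], [184, 104, 13, 14, 147]), ([336.7, 139.7], [325, 133, 25, 15, 188]), ([259.6, 181.6], [253, 175, 15, 15, 161]), ([221.2, 246.6], [211, 236, 21, 20, 220])]
blue [([15.8, 103.4], [0, 86, 38, 37, 948]), ([161.5, 100.0], [155, 93, 14, 15, 154]), ([234.8, 147.0], [210, 134, 48, 24, 784]), ([361.0, 179.7], [354, 173, 15, 15, 164]), ([141.1, 252.5], [128, 240, 26, 29, 373])]Traceback (most recent call last):
  File "<stdin>", line 10, in <module>
IndexError: too many indices for array: array is 1-dimensional, but 2 were indexed
```

View pics/c5.png

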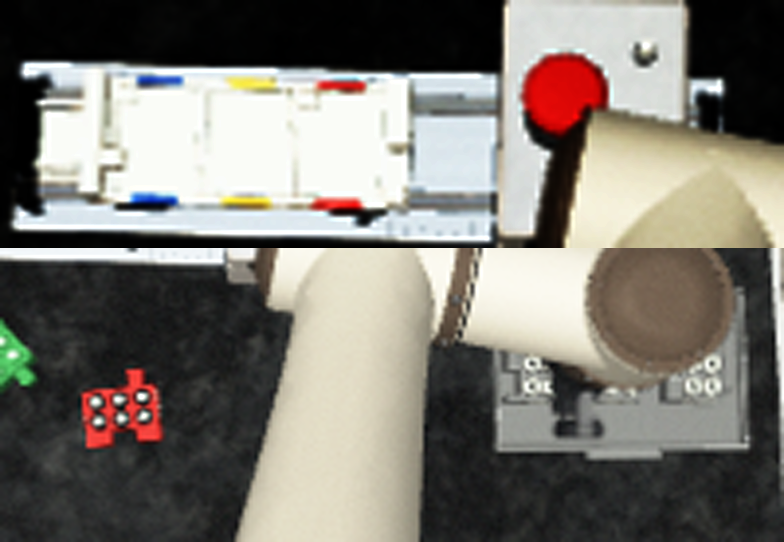

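```bash
python3 - <<'E'
from h import *
f=fix(np.load('top2.npy',allow_pickle=True).item()) if np.ndim(np.load('top2.npy',allow_pickle=True).item()['rotation'])==1 else np.load('top2.npy',allow_pickle=True).item()
im=f['image'].astype(int)
prof=im[186:198,172:240].sum(2).mean(0); print(dict(zip(range(172,240),prof.round(0).astype(int).tolist())))
u=cv2.resize(f['image'][174:208,170:238],None,fx=6,fy=6,interpolation=cv2.INTER_CUBIC)
h=cv2.cvtColor(u,cv2.COLOR_RGB2HSV).astype(int);H,S,V=h[...,0],h[...,1],h[...,2]
for n,c in(('blue',(H>100)&(H<130)),('yellow',(H>18)&(H<35)),('red',(H<10)|(H>170))):
    m=(c&(S>70)&(V>90)).astype(np.uint8); nn,l,s,ce=cv2.connectedComponentsWithStats(m)
    for i in range(1,nn):
        if s[i,4]>60:
            p=(ce[i]+.5)/6-.5+[170,174]; print(n,p.round(2),(s[i,2:]/6).round(1),ray(f,p,40).round(1))
for c in(176.6,195.1,211.3,232.1): print(c,ray(f,(c,190),40).round(1),ray(f,(c,190),62).round(1))
print(pose(ray(f,np.array(blobs(im.astype(np.uint8),(208,234,234,258),110))[:,:2],42),90))
# gap test: in-pocket y of grasp TCP
E
```

```text
{172: 751, 173: 760, 174: 759, 175: 748, 176: 669, 177: 684, 178: 717, 179: 717, 180: 733, 181: 755, 182: 759, 183: 759, 184: 759, 185: 759, 186: 759, 187: 759, 188: 759, 189: 759, 190: 759, 191: 759, 192: 759, 193: 752, 194: 754, 195: 742, 196: 755, 197: 759, 198: 759, 199: 759, 200: 759, 201: 759, 202: 759, 203: 759, 204: 759, 205: 759, 206: 759, 207: 759, 208: 759, 209: 759, 210: 753, 211: 740, 212: 757, 213: 759, 214: 759, 215: 759, 216: 759, 217: 759, 218: 759, 219: 759, 220: 759, 221: 759, 222: 759, 223: 759, 224: 759, 225: 759, 226: 756, 227: 745, 228: 747, 229: 735, 230: 732, 231: 737, 232: 608, 233: 719, 234: 732, 235: 732, 236: 732, 237: 732, 238: 732, 239: 732}
blue [186.33 179.07] [ 8.   1.5 57.8] [[655.1 170.3  40. ]]
blue [185.26 200.9 ] [ 8.5  2.3 87. ] [[585.6 173.2  40. ]]
yellow [203.12 179.76] [ 7.3  1.8 56.2] [[651.8 117.2  40. ]]
yellow [202.5  201.25] [ 8.5  2.  74.5] [[583.5 119.2  40. ]]
red [219.49 180.14] [ 8.5  1.8 75. ] [[649.6  65.8  40. ]]
red [218.81 201.87] [  9.3   2.5 107.2] [[580.7  68.3  40. ]]
176.6 [[620.7 200.7  40. ]] [[616.6 197.3  62. ]]
195.1 [[619.6 142.4  40. ]] [[615.5 139.8  62. ]]
211.3 [[618.7  91.6  40. ]] [[614.6  89.7  62. ]]
232.1 [[617.4  26.5  40. ]] [[613.4  25.7  62. ]]
(array([444.71830273,  65.26024422]), np.float64(95.05145406012107), array([ 8.33352518, 16.11842453]))
```

Request:
drive_tool(
  hand=[1, 1, 1, 1, 1, 1, 1, 1, 1, 1, 1, 1, 1, 1, 1, 1, 1, 1, 1, 1],
  dp=[
    [0, 0, -0.3],
    [0, 0, -0.3],
    [0, 0, 0],
    [0, 0, 0],
    [0, 0, 0],
    [0, 0, 0],
    [0, 0, 0],
    [0, 0, 0],
    [0, 0, 0],
    [0, 0, 0],
    [0, 0, 0],
    [0, 0, 0],
    [0, 0, 0],
    [0, 0, 0],
    [0, 0, 0],
    [0, 0, 0],
    [0, 0, 0],
    [0, 0, 0],
    [0, 0, 0],
    [0, 0, 0],
  ],
  twist=[-1, -1, -1, -1, -1, -1, -1, -1, -1, -1, -1, -1, -1, -1, -1, -1, -1, -1, -1, -0.55],
)

```text
time_s: 44.45
ee_pos: [469.3, -264.6, 144.8]
eef_rot: [-179.9, -0.2, 5.2]
wrist_force: [0.1, -0.8, 0.5]
opening: 84.9
grip_force: 0.0
```

Request:
drive_tool(
  hand=[1, 1, 1, 1, 1, 1, 1, 1, 1, 1, 1, 1, 1, 1, 1, 1],
  dp=[
    [0.013, -0.945, 0],
    [0.013, -0.945, 0],
    [0.013, -0.945, 0],
    [0.013, -0.945, 0],
    [0.013, -0.945, 0],
    [0.013, -0.945, 0],
    [0.013, -0.945, 0],
    [0.013, -0.945, 0],
    [0.013, -0.945, 0],
    [0.013, -0.945, 0],
    [0.013, -0.945, 0.4],
    [0.013, -0.945, 0.6],
    [0.013, -0.945, 0.6],
    [0.013, -0.945, 0.6],
    [0, 0, 0.4],
    [0, 0, 0],
  ],
  twist=[0, 0, 0, 0, 0, 0, 0, 0, 0, 0, 0, 0, 0, 0, 0, 0],
)

```text
time_s: 46.05
ee_pos: [444.0, 64.6, 79.1]
eef_rot: [179.9, -0.0, 5.1]
wrist_force: [0.3, -0.3, -0.3]
opening: 85.2
grip_force: 0.0
```

```bash
python3 - <<'E'
from h import *
st()
f=grab('top'); im=f['image']
for n,roi,y in(('blue',(255,290,238,272),0),):
    b=np.array(sorted(blobs(im,roi,110),key=lambda r:-r[2])[:6])[:,:2]; print(n,pose(ray(f,b,42),y),len(b))
print(comps(cmask(im,'red'),60))
E
```

```text
t 46.05 pos [444.   64.6  79.1] tiltaz -58.3 tilt 0.07 rot [ 1.7993e+02 -3.0000e-02  5.1300e+00] q [ 29.2  15.7 -35.2   0.1 -39.   65.8]
blue (array([414.28921601, -91.60908927]), np.float64(12.61126215170512), array([ 8.10625802, 16.10900779])) 6
[([253.2, 98.6], [248, 93, 12, 12, 96]), ([190.1, 110.4], [184, 104, 13, 14, 147]), ([336.8, 139.6], [325, 133, 25, 15, 188]), ([260.0, 182.0], [253, 175, 15, 15, 177])]
```

Request:
drive_tool(
  hand=[1, 1, 1, 1, 1, 0.5, 0.5, 0.5, 0.5, 0.5, 0.5, 0.5],
  dp=[
    [0.025, -0.02, 0.7],
    [0, 0, 0.8],
    [0, 0, 0.8],
    [0, 0, 0.46],
    [0, 0, 0],
    [0, 0, 0],
    [0, 0, 0],
    [0, 0, 0],
    [0, 0, 0],
    [0, 0, 0],
    [0, 0, 0],
    [0, 0, 0],
  ],
  twist=[0, 0, 0, 0, 0, 0, 0, 0, 0, 0, 0, 0],
  grip_force=80,
)

```text
time_s: 47.3
ee_pos: [447.4, 65.9, 13.2]
eef_rot: [-179.9, -0.4, 5.1]
wrist_force: [-0.9, -1.9, 6.1]
opening: 55.9
grip_force: 85.4
```

Request:
drive_tool(
  hand=[0.5, 0.5, 0.5, 0.5, 0.5, 0.5, 0.5],
  dp=[
    [0, 0, 0],
    [0, 0, 0],
    [0, 0, -0.4],
    [0, 0, -0.8],
    [0, 0, -1],
    [0, 0, -1],
    [0, 0, -0.8],
  ],
  twist=[0, 0, 0, 0, 0, 0, 0],
)

```text
time_s: 48.0
ee_pos: [446.0, 65.7, 113.9]
eef_rot: [-179.9, -0.4, 5.1]
wrist_force: [0.1, 0.5, -1.9]
opening: 56.0
grip_force: 85.0
```

Request:
drive_tool(
  hand=[0.5, 0.5, 0.5, 0.5, 0.5, 0.5, 0.5, 0.5, 0.5, 0.5, 0.5, 0.5, 0.5, 0.5, 0.5, 0.5, 0.5, 0.5, 0.5, 0.5],
  dp=[
    [0, 0, 0],
    [0, 0, 0],
    [0, 0, 0],
    [0, 0, 0],
    [0, 0, 0],
    [0, 0, 0],
    [0, 0, 0],
    [0, 0, 0],
    [0, 0, 0],
    [0, 0, 0],
    [0, 0, 0],
    [0, 0, 0],
    [0, 0, 0],
    [0, 0, 0],
    [0, 0, 0],
    [0, 0, 0],
    [0, 0, 0],
    [0, 0, 0],
    [0, 0, 0],
    [0, 0, 0],
  ],
  twist=[1, 1, 1, 1, 1, 1, 1, 1, 1, 1, 1, 1, 1, 1, 1, 1, 1, 1, 1, 0.55],
)

```text
time_s: 50.0
ee_pos: [445.6, 65.6, 112.4]
eef_rot: [-179.7, 0.1, -92.8]
wrist_force: [-0.3, 0.6, -0.9]
opening: 56.5
grip_force: 85.0
```

```bash
python3 - <<'E'
from h import *
st()
for n in('top','scene'):
    f=grab(n); im=f['image']; np.save(n+'3.npy',f,allow_pickle=True); print(n,[c for c in comps(cmask(im,'red'),20)])
E
```

```text
t 50.0 pos [445.6  65.6 112.4] tiltaz 15.2 tilt 0.31 rot [-1.7971e+02  1.0000e-01 -9.2820e+01] q [ 29.2  12.7 -33.    0.1 -44.  -32.1]
top [([253.2, 98.6], [248, 93, 12, 12, 96]), ([190.1, 110.4], [184, 104, 13, 14, 147]), ([336.8, 139.6], [325, 133, 25, 15, 188]), ([215.0, 145.3], [213, 143, 5, 6, 24]), ([260.0, 182.0], [253, 175, 15, 15, 178])]
scene [([260.8, 130.3], [255, 125, 12, 12, 110]), ([317.1, 136.5], [312, 131, 11, 11, 82]), ([261.4, 158.0], [259, 156, 6, 5, 24]), ([275.0, 168.8], [267, 163, 17, 13, 161]), ([200.0, 211.9], [183, 200, 28, 23, 232]), ([382.9, 220.3], [369, 215, 31, 11, 234])]
```

```bash
python3 - <<'E'
from h import *
f=np.load('scene3.npy',allow_pickle=True).item(); im=f['image']
cv2.imwrite('pics/c6.png',cv2.resize(im[165:245,150:250,::-1],None,fx=7.5,fy=7.5,interpolation=cv2.INTER_CUBIC))
zb=112.4-13.2
c=np.array([445.6,65.6]); a=np.radians(-2.75); X=np.array([np.cos(a),np.sin(a)]);Y=np.array([-X[1],X[0]])
def P(x,y,z): return [*(c+x*X+y*Y),zb+z]
for n,p in dict(tongL=P(-20,-36,30),tongR=P(-8,-36,30),tongLb=P(-20,-36,10),faceL_top=P(-29,-22,34),faceR_top=P(29,-22,34),faceL_bot=P(-29,-22,0),faceR_bot=P(29,-22,0),backL_top=P(-29,22,34),backL_bot=P(-29,22,0)).items():
    q=proj(f,p)[0]; print(n,q.round(1),((q-[150,165])*7.5+3.25).round(0))
E
```

```text
tongL [202.6 216.3] [398. 388.]
tongR [206.  213.5] [423. 367.]
tongLb [203.4 221.9] [404. 430.]
faceL_top [195.7 214.8] [346. 376.]
faceR_top [211.8 201.6] [467. 278.]
faceL_bot [197.2 224.3] [357. 448.]
faceR_bot [212.9 211.1] [475. 349.]
backL_top [182.9 207.1] [250. 319.]
backL_bot [184.7 216.6] [263. 390.]
```

View pics/c6.png

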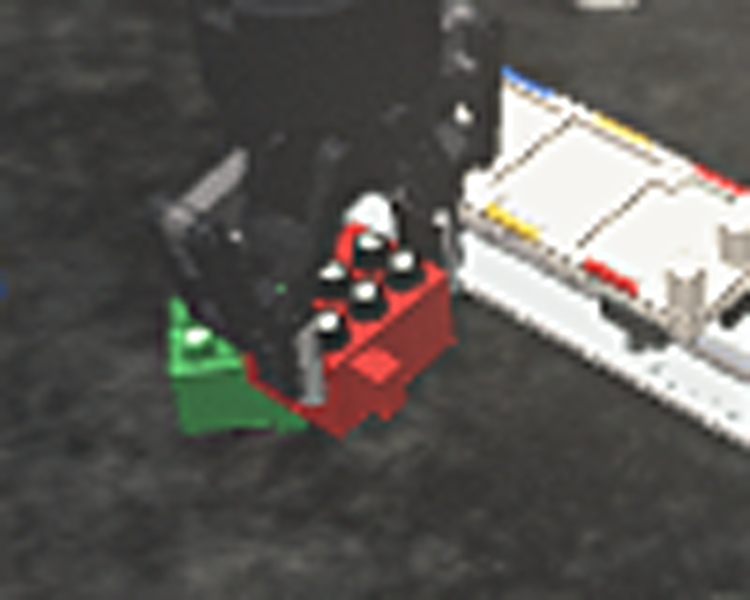

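```bash
python3 - <<'E'
from h import *
f=np.load('scene3.npy',allow_pickle=True).item(); im=f['image']
b=blobs(im,(185,212,190,215),110); print(b)
g=np.load('scene0.npy',allow_pickle=True).item(); g=fix(g)
m0=np.array([[197.18,226.07],[202.75,228.41],[193.71,229.68],[208.17,230.78],[199.26,232.23],[204.95,234.55]])
print('mat red scene@42',ray(g,m0,42).mean(0).round(1),'true top 444.7,65.2')
bl=np.array([[241.74,258.68],[247.31,260.54],[238.92,264.51],[244.37,266.16],[235.8,269.98],[241.56,271.91]])
print('mat blue scene@42',ray(g,bl,42).mean(0).round(1),'top 414.3,-91.6')
E
```

```text
[[199.2, 193.76, np.float64(33.8)], [211.07, 192.58, np.float64(2.6)], [208.66, 194.55, np.float64(6.3)], [210.98, 196.63, np.float64(2.4)], [203.22, 199.28, np.float64(6.1)], [210.58, 200.96, np.float64(7.1)], [193.88, 200.73, np.float64(5.5)], [198.19, 203.28, np.float64(6.1)], [191.53, 209.9, np.float64(18.5)]]
mat red scene@42 [441.4  62.8  42. ] true top 444.7,65.2
mat blue scene@42 [411.  -93.5  42. ] top 414.3,-91.6
```

```bash
python3 - <<'E'
from h import *
f=np.load('scene3.npy',allow_pickle=True).item()
for z in(139,141.2,145): print(z,(ray(f,(196.04,202.0),z)[0]+[3.3,2.2,0]).round(1),(ray(f,(203.22,199.28),z)[0]+[3.3,2.2,0]).round(1))
E
```

```text
139 [449.   71.8 139. ] [466.7  63.5 139. ]
141.2 [447.5  70.1 141.2] [465.1  61.8 141.2]
145 [444.7  67.1 145. ] [462.2  58.8 145. ]
```

Request:
drive_tool(
  hand=[0.5, 0.5, 0.5, 0.5, 0.5, 0.5, 0.5, 0.5, 0.5, 0.5],
  dp=[
    [-0.014, -0.846, 0],
    [-0.014, -0.846, 0],
    [-0.014, -0.846, 0],
    [-0.014, -0.846, 0],
    [-0.014, -0.846, 0],
    [-0.014, -0.846, 0],
    [-0.014, -0.846, 0],
    [-0.014, -0.846, 0],
    [0, 0, 0],
    [0, 0, 0],
  ],
  twist=[0, 0, 0, 0, 0, 0, 0, 0, 0, 0],
)

```text
time_s: 51.1
ee_pos: [614.6, 60.4, 112.2]
eef_rot: [-179.8, 0.1, -92.7]
wrist_force: [-0.5, 0.1, -1.1]
opening: 56.5
grip_force: 85.2
```

```bash
python3 -c "
from h import *
st();st();st()"
```

```text
t 51.1 pos [614.6  60.4 112.2] tiltaz 13.5 tilt 0.21 rot [-1.798e+02  6.000e-02 -9.265e+01] q [ 20.6  27.2  -9.7   0.  -52.9 -23.3]
t 51.1 pos [614.6  60.4 112.2] tiltaz 13.5 tilt 0.21 rot [-1.798e+02  6.000e-02 -9.265e+01] q [ 20.6  27.2  -9.7   0.  -52.9 -23.3]
t 51.1 pos [614.6  60.4 112.2] tiltaz 13.5 tilt 0.21 rot [-1.798e+02  6.000e-02 -9.265e+01] q [ 20.6  27.2  -9.7   0.  -52.9 -23.3]
```

Request:
drive_tool(
  hand=[0.5, 0.5, 0.5, 0.5, 0.5, 0.5, 0.5, 0.5, 0.5],
  dp=[
    [0, 0, 0.7],
    [0, 0, 0.7],
    [0, 0, 0.6],
    [0, 0, 0.1],
    [0, 0, 0.1],
    [0, 0, 0.1],
    [0, 0, 0.1],
    [0, 0, 0.1],
    [0, 0, 0],
  ],
  twist=[0, 0, 0, 0, 0, 0, 0, 0, 0],
)

```text
time_s: 52.0
ee_pos: [615.9, 60.9, 52.7]
eef_rot: [-179.6, 0.1, -92.6]
wrist_force: [-4.5, 0.1, 9.2]
opening: 56.5
grip_force: 86.5
```

Request:
drive_tool(
  hand=[0.5, 0.5, 0.5, 0.5],
  dp=[
    [0, 0.05, 0.02],
    [0, 0.04, 0.02],
    [0, 0, 0.02],
    [0, 0, 0],
  ],
  twist=[0, 0, 0, 0],
)

```text
time_s: 52.4
ee_pos: [615.8, 60.9, 52.4]
eef_rot: [-179.3, 0.1, -92.6]
wrist_force: [-2.0, -1.4, 11.9]
opening: 56.2
grip_force: 86.9
```

Request:
drive_tool(
  hand=[0.5, 0.5, 0.5, 0.5],
  dp=[
    [-0.05, 0, 0.02],
    [-0.05, 0, 0.02],
    [0, 0, 0.02],
    [0, 0, 0],
  ],
  twist=[0, 0, 0, 0],
)

```text
time_s: 52.8
ee_pos: [615.8, 61.6, 52.2]
eef_rot: [-179.4, -0.0, -92.6]
wrist_force: [-3.1, -7.1, 16.3]
opening: 56.0
grip_force: 87.6
```

Request:
drive_tool(
  hand=[0.5, 0.5, 0.5],
  dp=[
    [0, 0, -0.2],
    [0, 0, -0.2],
    [0, 0, 0],
  ],
  twist=[0, 0, 0],
)

```text
time_s: 53.1
ee_pos: [613.5, 63.5, 57.5]
eef_rot: [-179.7, 0.1, -92.6]
wrist_force: [0.0, 0.7, -1.1]
opening: 56.5
grip_force: 85.2
```

```bash
python3 - <<'E'
from h import *
st()
f=grab('scene'); im=f['image']; np.save('scene4.npy',f,allow_pickle=True)
cv2.imwrite('pics/c7.png',cv2.resize(im[150:240,180:290,::-1],None,fx=6.6,fy=6.6,interpolation=cv2.INTER_CUBIC))
print(blobs(im,(200,260,160,205),110))
E
```

```text
t 53.1 pos [613.5  63.5  57.5] tiltaz 12.9 tilt 0.35 rot [-1.7966e+02  9.0000e-02 -9.2650e+01] q [ 21.   30.7 -12.9   0.1 -46.  -23.6]
[[225.05, 162.05, np.float64(11.9)], [258.31, 160.09, np.float64(3.0)], [259.05, 166.32, np.float64(5.8)], [225.19, 170.89, np.float64(28.7)], [242.93, 173.13, np.float64(1.5)], [259.1, 174.6, np.float64(3.1)], [248.79, 179.26, np.float64(9.5)], [239.46, 178.37, np.float64(5.5)], [243.45, 180.44, np.float64(5.3)], [231.04, 181.97, np.float64(4.0)], [236.46, 181.96, np.float64(1.1)], [239.56, 183.75, np.float64(4.8)], [235.91, 187.16, np.float64(4.3)], [234.19, 192.87, np.float64(15.8)]]
```

View pics/c7.png

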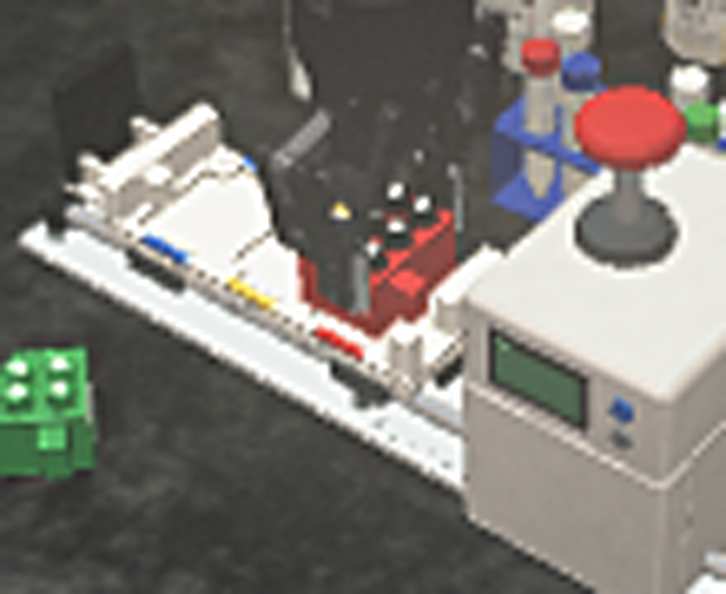

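```bash
python3 - <<'E'
from h import *
f=np.load('scene4.npy',allow_pickle=True).item()
for z in(80,83,86.3,89): print(z,(ray(f,(237.69,182.77),z)[0]+[3.3,2.2,0]).round(1))
g=fix(np.load('scene0.npy',allow_pickle=True).item()); ig=g['image']
u=cv2.resize(ig[164:205,195:252],None,fx=6,fy=6,interpolation=cv2.INTER_CUBIC)
gr=u.min(2)
c=cv2.HoughCircles(cv2.GaussianBlur(gr,(5,5),0),cv2.HOUGH_GRADIENT,1,18,param1=120,param2=9,minRadius=8,maxRadius=16)
print(len(c[0]))
P=(c[0][:,:2]+.5)/6-.5+[195,164]
for p in sorted(P.tolist()): print(np.round(p,1), (ray(g,p,76)[0]+[3.3,2.2,0]).round(0))
E
```

```text
80 [620.6  72.5  80. ]
83 [617.9  70.3  83. ]
86.3 [614.9  67.9  86.3]
89 [612.4  66.   89. ]
53
[197.2 175.8] [582. 194.  76.]
[197.7 180.3] [567. 179.  76.]
[198.5 170. ] [605. 209.  76.]
[200.5 188.7] [544. 148.  76.]
[200.8 177.2] [583. 181.  76.]
[202.2 194.7] [527. 127.  76.]
[203.2 174.5] [596. 183.  76.]
[206.2 179.3] [584. 161.  76.]
[206.3 174.2] [603. 176.  76.]
[206.8 187.5] [558. 136.  76.]
[207.8 183.7] [572. 145.  76.]
[210.3 176.5] [601. 160.  76.]
[210.7 167.8] [634. 185.  76.]
[210.7 173. ] [615. 169.  76.]
[211.5 187.7] [565. 125.  76.]
[213.7 191.5] [555. 109.  76.]
[214.3 173.2] [620. 160.  76.]
[214.5 169.7] [633. 170.  76.]
[216. 183.] [588. 127.  76.]
[216.7 192.7] [556.  99.  76.]
[217.3 175.2] [618. 146.  76.]
[217.7 196.8] [544.  86.  76.]
[218.2 171. ] [635. 157.  76.]
[219.5 187.7] [578. 106.  76.]
[219.7 182.7] [595. 119.  76.]
[221.5 177.7] [616. 129.  76.]
[221.7 199. ] [544.  71.  76.]
[223.  174.8] [629. 133.  76.]
[223.8 180.8] [608. 114.  76.]
[224.  183.8] [598. 105.  76.]
[224.5 194.2] [564.  77.  76.]
[225.7 199.7] [548.  60.  76.]
[226.7 175.7] [632. 122.  76.]
[227.5 179.2] [620. 110.  76.]
[229. 182.] [613.  98.  76.]
[231.5 177.2] [634. 106.  76.]
[232.5 202. ] [551.  39.  76.]
[232.7 196.2] [570.  53.  76.]
[233.3 163.8] [689. 140.  76.]
[233.3 184.3] [612.  82.  76.]
[233.8 188.8] [597.  69.  76.]
[234.  192.5] [585.  59.  76.]
[234.3 179. ] [632.  94.  76.]
[237.5 191.5] [593.  53.  76.]
[237.5 201.3] [561.  29.  76.]
[238.  185.7] [614.  67.  76.]
[240.7 199.7] [571.  26.  76.]
[241. 182.] [632.  69.  76.]
[243. 189.] [611.  47.  76.]
[243.  195.3] [589.  31.  76.]
[245.5 184.8] [630.  51.  76.]
[247.5 194. ] [601.  24.  76.]
[248.7 202.8] [574.   0.  76.]
```

Request:
drive_tool(
  hand=[0.5, 0.5, 0.5, 0.5, 0.5, 0.5, 0.5],
  dp=[
    [0.2, -0.04, 0],
    [0, 0, 0],
    [0, 0, 0.1],
    [0, 0, 0.1],
    [0, 0, 0.1],
    [0, 0, 0.1],
    [0, 0, 0],
  ],
  twist=[0, 0, 0, 0, 0, 0, 0],
)

```text
time_s: 53.85
ee_pos: [613.9, 58.2, 47.3]
eef_rot: [-179.7, 0.0, -92.6]
wrist_force: [-1.5, 0.1, 3.1]
opening: 56.7
grip_force: 85.4
```

Request:
drive_tool(
  hand=[0.5, 0.5, 0.5, 0.5],
  dp=[
    [0, 0, 0.08],
    [0, 0, 0.08],
    [0, 0, 0.06],
    [0, 0, 0],
  ],
  twist=[0, 0, 0, 0],
)

```text
time_s: 54.25
ee_pos: [614.0, 58.3, 47.1]
eef_rot: [-179.7, -0.0, -92.6]
wrist_force: [-11.2, 0.8, 26.9]
opening: 56.4
grip_force: 88.7
```

Request:
drive_tool(
  hand=[0.8, 1, 1, 1, 1, 1, 1, 1, 1, 1, 1, 1, 1, 1, 1, 1, 1, 1, 1, 1],
  dp=[
    [0, 0, 0],
    [0, 0, 0],
    [0, 0, 0],
    [0, 0, -0.8],
    [0, 0, -1],
    [0, 0, -1],
    [0, 0, -1],
    [0, 0, -1],
    [0.707, 0.857, 0],
    [0.707, 0.857, 0],
    [0.707, 0.857, 0],
    [0.707, 0.857, 0],
    [0.707, 0.857, 0],
    [0.707, 0.857, 0],
    [0.707, 0.857, 0],
    [0.707, 0.857, 0],
    [0.707, 0.857, 0],
    [0, 0, 0],
    [0, 0, 0],
    [0, 0, 0],
  ],
  twist=[0, 0, 0, 0, 0, 0, 0, 0, 0, 0, 0, 0, 0, 0, 0, 0, -1, -1, -1, -0.04],
)

```text
time_s: 56.25
ee_pos: [413.4, -92.1, 160.1]
eef_rot: [-179.7, -0.0, -77.5]
wrist_force: [0.3, 0.2, -0.6]
opening: 85.8
grip_force: 0.0
```

```bash
python3 - <<'E'
from h import *
st()
f=grab('scene'); im=f['image']; np.save('scene5.npy',f,allow_pickle=True)
t=grab('top'); np.save('top5.npy',t,allow_pickle=True)
A=cv2.resize(im[150:230,180:290,::-1],None,fx=3.6,fy=3.6,interpolation=cv2.INTER_CUBIC)
B=cv2.resize(t['image'][165:211,170:232,::-1],(388,288),interpolation=cv2.INTER_CUBIC)
cv2.imwrite('pics/c8.png',np.hstack([A,B]))
print('scene blue',blobs(im,(228,262,256,292),110))
E
```

```text
t 56.25 pos [413.4 -92.1 160.1] tiltaz 9.2 tilt 0.27 rot [-1.7973e+02 -2.0000e-02 -7.7480e+01] q [  9.6   6.3 -32.5   0.  -50.9   2.9]
scene blue [[241.73, 258.69, np.float64(5.8)], [247.31, 260.54, np.float64(6.1)], [238.92, 264.5, np.float64(6.3)], [244.37, 266.16, np.float64(6.6)], [235.79, 269.98, np.float64(7.7)], [241.56, 271.92, np.float64(7.2)], [237.83, 280.0, np.float64(36.0)]]
```

View pics/c8.png

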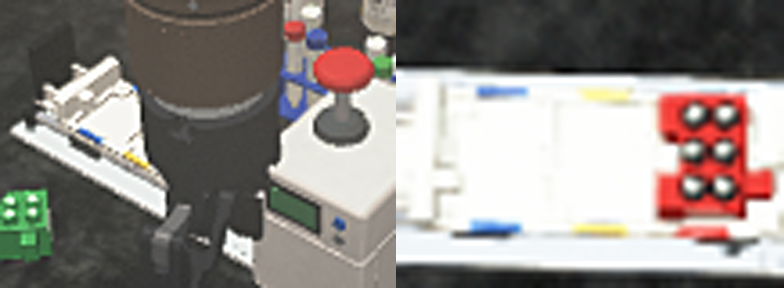

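Request:
drive_tool(
  hand=[1, 1, 1, 1, 1, 1, 1, 1, 1, 0.5, 0.5, 0.5, 0.5, 0.5, 0.5, 0.5],
  dp=[
    [0, -0.04, 0.8],
    [0, 0, 0.9],
    [0, 0, 0.9],
    [0, 0, 0.9],
    [0, 0, 0.9],
    [0, 0, 0.9],
    [0, 0, 0.56],
    [0, 0, 0],
    [0, 0, 0],
    [0, 0, 0],
    [0, 0, 0],
    [0, 0, 0],
    [0, 0, 0],
    [0, 0, 0],
    [0, 0, 0],
    [0, 0, 0],
  ],
  twist=[0, 0, 0, 0, 0, 0, 0, 0, 0, 0, 0, 0, 0, 0, 0, 0],
  grip_force=80,
)

```text
time_s: 57.95
ee_pos: [415.7, -91.5, 15.2]
eef_rot: [-179.6, -0.0, -77.4]
wrist_force: [-1.5, 0.6, 7.7]
opening: 56.1
grip_force: 85.2
```

```bash
python3 - <<'E'
from h import *
st()
t=np.load('top5.npy',allow_pickle=True).item()
b=np.array(sorted(blobs(t['image'],(208,236,178,204),110,amax=12),key=lambda r:-r[2])); print(b.tolist())
# white glints on black caps: use V>110 inside; fallback red mask
E
```

```text
t 57.95 pos [415.7 -91.5  15.2] tiltaz 7.7 tilt 0.38 rot [-1.7962e+02 -3.0000e-02 -7.7440e+01] q [  9.7  20.8 -42.2   0.  -26.6   2.9]
[[217.2, 182.57, 6.1], [222.11, 182.57, 6.1], [216.76, 194.09, 6.1], [221.67, 194.13, 5.9], [221.82, 188.32, 5.3]]
```

Request:
drive_tool(
  hand=[0.5, 0.5, 0.5, 0.5, 0.5, 0.5, 0.5, 0.5, 0.5, 0.5, 0.5, 0.5, 0.5, 0.5],
  dp=[
    [0, 0, -0.4],
    [0, 0, -0.8],
    [0, 0, -1],
    [0, 0, -1],
    [0, 0, -1],
    [0, 0, -1],
    [0, 0, -1],
    [0, 0, 0],
    [0, 0, 0],
    [0, 0, 0],
    [0, 0, 0],
    [0, 0, 0],
    [0, 0, 0],
    [0, 0, 0],
  ],
  twist=[0, 0, 0, 0, 0, 0, 0, 0, 0.8, 0.8, 0.8, 0.64, 0, 0],
)

```text
time_s: 59.35
ee_pos: [413.9, -91.6, 168.6]
eef_rot: [-179.8, 0.1, -92.6]
wrist_force: [-0.3, -0.4, -0.6]
opening: 56.2
grip_force: 85.4
```

```bash
python3 - <<'E'
from h import *
st()
t=np.load('top5.npy',allow_pickle=True).item()
print(ray(t,[(217.2,182.57),(222.11,182.57),(216.76,194.09),(221.67,194.13)],76).mean(0))
f=grab('scene'); b=blobs(f['image'],(225,270,225,270),110); print(b)
E
```

```text
t 59.35 pos [413.9 -91.6 168.6] tiltaz 13.9 tilt 0.24 rot [-1.7977e+02  7.0000e-02 -9.2610e+01] q [  9.6   5.7 -31.7  -0.  -52.3 -12.2]
[616.6745872   63.67375013  76.        ]
[[237.3, 227.83, np.float64(8.2)], [234.05, 235.35, np.float64(28.6)]]
```

Request:
drive_tool(
  hand=[0.5, 0.5, 0.5, 0.5, 0.5, 0.5, 0.5, 0.5, 0.5, 0.5, 0.5, 0.5, 0.5, 0.5, 0.5, 0.5],
  dp=[
    [-0.96, -0.703, 0],
    [-0.96, -0.703, 0],
    [-0.96, -0.703, 0],
    [-0.96, -0.703, 0],
    [-0.96, -0.703, 0],
    [-0.96, -0.703, 0],
    [-0.96, -0.703, 0],
    [-0.96, -0.703, 0],
    [-0.96, -0.703, 0],
    [-0.96, -0.703, 0],
    [-0.96, -0.703, 0],
    [0, 0, 0.8],
    [0, 0, 0.8],
    [0, 0, 0.8],
    [0, 0, 0],
    [0, 0, 0],
  ],
  twist=[0, 0, 0, 0, 0, 0, 0, 0, 0, 0, 0, 0, 0, 0, 0, 0],
)

```text
time_s: 61.0
ee_pos: [620.2, 163.1, 109.9]
eef_rot: [-179.8, 0.0, -92.6]
wrist_force: [-0.3, -0.2, -0.7]
opening: 56.2
grip_force: 85.3
```

Request:
drive_tool(
  hand=[0.5, 0.5, 0.5, 0.5, 0.5, 0.5, 0.5, 0.5, 0.5],
  dp=[
    [0, 0.05, 0.5],
    [0, 0, 0.5],
    [0, 0, 0.5],
    [0, 0, 0.26],
    [0, 0, 0.12],
    [0, 0, 0.12],
    [0, 0, 0.12],
    [0, 0, 0.12],
    [0, 0, 0],
  ],
  twist=[0, 0, 0, 0, 0, 0, 0, 0, 0],
)

```text
time_s: 61.9
ee_pos: [619.3, 163.4, 54.3]
eef_rot: [-179.7, 0.1, -92.7]
wrist_force: [0.8, 0.0, -0.9]
opening: 55.7
grip_force: 85.5
```

Request:
drive_tool(
  hand=[0.5, 0.5, 0.5, 0.5, 0.5],
  dp=[
    [0, 0, 0.08],
    [0, 0, 0.08],
    [0, 0, 0.08],
    [0, 0, 0.06],
    [0, 0, 0],
  ],
  twist=[0, 0, 0, 0, 0],
)

```text
time_s: 62.4
ee_pos: [619.6, 163.9, 53.4]
eef_rot: [-179.6, 0.0, -92.5]
wrist_force: [-12.2, 1.3, 27.8]
opening: 56.3
grip_force: 89.0
```

Request:
drive_tool(
  hand=[0.5, 0.5, 0.5, 0.5, 0.5, 0.5, 0.5, 0.5],
  dp=[
    [0, 0, -0.2],
    [0, 0, -0.2],
    [-0.08, 0, 0],
    [0, 0, 0],
    [0, 0, 0.1],
    [0, 0, 0.1],
    [0, 0, 0.1],
    [0, 0, 0],
  ],
  twist=[0, 0, 0, 0, 0, 0, 0, 0],
)

```text
time_s: 63.2
ee_pos: [619.0, 165.2, 49.3]
eef_rot: [-179.8, 0.0, -92.6]
wrist_force: [-2.0, -0.6, 2.4]
opening: 56.0
grip_force: 85.9
```

Dropped in (z 49.3, the expected seat height). I'll press lightly, release, rise, and verify.

Request:
drive_tool(
  hand=[0.5, 0.5, 0.5, 0.8, 1, 1, 1, 1, 1, 1, 1, 1, 1, 1, 1, 1, 1, 1],
  dp=[
    [0, 0, 0.08],
    [0, 0, 0.06],
    [0, 0, 0],
    [0, 0, 0],
    [0, 0, 0],
    [0, 0, 0],
    [0, 0, 0],
    [0, 0, -0.6],
    [0, 0, -1],
    [0, 0, -1],
    [0, 0, -1],
    [0, 0, -1],
    [0, 0, -0.6],
    [-1, 0.8, 0],
    [-1, 0.8, 0],
    [-1, 0.8, 0],
    [-1, 0.8, 0],
    [0, 0, 0],
  ],
  twist=[0, 0, 0, 0, 0, 0, 0, 0, 0, 0, 0, 0, 0, 0, 0, 0, 0, 0],
)

```text
time_s: 65.0
ee_pos: [541.6, 271.3, 175.0]
eef_rot: [-179.8, 0.1, -92.4]
wrist_force: [-0.5, 0.5, 0.1]
opening: 85.2
grip_force: 0.0
```

```bash
python3 - <<'E'
from h import *
st()
f=grab('scene'); im=f['image']; np.save('scene6.npy',f,allow_pickle=True)
t=grab('top'); np.save('top6.npy',t,allow_pickle=True)
A=cv2.resize(im[150:230,180:290,::-1],None,fx=3.6,fy=3.6,interpolation=cv2.INTER_CUBIC)
B=cv2.resize(t['image'][165:211,150:232,::-1],(396,222),interpolation=cv2.INTER_CUBIC)
B=cv2.copyMakeBorder(B,0,288-222,0,0,0)
cv2.imwrite('pics/c9.png',np.hstack([A,B]))
for roi in((208,236,178,204),(175,200,178,204)):
    b=np.array(sorted(blobs(t['image'],roi,110,amax=12),key=lambda r:-r[2])); print(b.tolist())
# tab
im=t['image'].astype(int); print(im[190,150:180].sum(1).tolist())
E
```

```text
t 65.0 pos [541.6 271.3 175. ] tiltaz 13.4 tilt 0.26 rot [-1.7975e+02  7.0000e-02 -9.2430e+01] q [ 42.   22.6  -7.3   0.1 -59.9 -44.5]
[[222.13, 182.57, 5.9], [217.22, 182.54, 5.8], [221.66, 194.12, 5.8], [216.74, 194.09, 5.7], [221.83, 188.32, 5.2]]
[[188.76, 181.65, 6.4], [183.86, 181.49, 6.3], [188.43, 187.4, 5.4], [183.56, 187.31, 5.3], [188.04, 193.23, 5.1]]
[46, 80, 81, 84, 99, 98, 108, 123, 131, 120, 89, 48, 34, 37, 238, 654, 758, 757, 759, 759, 759, 759, 758, 758, 759, 741, 587, 701, 728, 473]
```

View pics/c9.png

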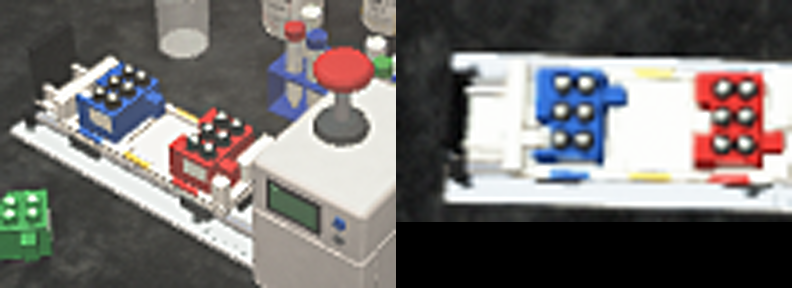

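```bash
python3 - <<'E'
from h import *
t=np.load('top6.npy',allow_pickle=True).item(); s=np.load('scene6.npy',allow_pickle=True).item()
im=t['image'].astype(int).sum(2)
for r in range(176,208,2): print(r, im[r,154:172].tolist())
for c in(160.5,164): print(c,ray(t,(c,190),92).round(1))
u=ray(t,[(186.1,187.4),(219.44,188.33)],76); print(u.round(1))
# predicted tab top corners in scene for y face 240
cv2.imwrite('pics/c10.png',cv2.resize(s['image'][145:205,180:230,::-1],None,fx=10,fy=10,interpolation=cv2.INTER_CUBIC))
for y in(230,240,250):
    print(y,[((proj(s,(x,y,z))[0]-[180,145])*10+4.5).round(0).tolist() for x,z in((598,92),(646,92),(598,50),(646,50))])
E
```

```text
176 [139, 153, 170, 163, 160, 151, 152, 293, 624, 708, 707, 709, 707, 712, 718, 715, 689, 574]
178 [153, 166, 160, 173, 136, 129, 110, 399, 732, 732, 716, 591, 577, 698, 736, 733, 734, 736]
180 [146, 153, 139, 122, 104, 85, 101, 88, 56, 91, 103, 127, 256, 518, 697, 697, 696, 691]
182 [128, 152, 126, 91, 97, 93, 101, 76, 25, 26, 33, 219, 491, 567, 562, 553, 554, 558]
184 [129, 131, 118, 106, 96, 107, 104, 78, 24, 33, 228, 489, 517, 523, 520, 522, 557, 597]
186 [113, 137, 133, 135, 125, 118, 109, 55, 26, 39, 120, 572, 758, 758, 758, 758, 756, 756]
188 [107, 125, 139, 131, 89, 121, 99, 46, 40, 33, 118, 576, 758, 759, 758, 759, 759, 759]
190 [99, 98, 108, 123, 131, 120, 89, 48, 34, 37, 238, 654, 758, 757, 759, 759, 759, 759]
192 [81, 114, 104, 132, 108, 120, 89, 48, 47, 31, 369, 718, 758, 758, 758, 757, 758, 747]
194 [108, 114, 124, 139, 117, 62, 50, 49, 28, 210, 624, 755, 755, 756, 756, 754, 752, 749]
196 [103, 93, 104, 94, 109, 128, 141, 187, 35, 56, 329, 660, 720, 681, 679, 683, 681, 677]
198 [97, 107, 103, 81, 103, 113, 108, 145, 143, 124, 295, 564, 566, 562, 584, 620, 610, 585]
200 [71, 90, 96, 96, 99, 130, 225, 136, 108, 115, 279, 525, 527, 536, 540, 545, 541, 543]
202 [88, 101, 112, 104, 89, 156, 390, 541, 187, 80, 143, 477, 727, 727, 729, 729, 729, 730]
204 [97, 98, 92, 89, 104, 184, 526, 726, 726, 708, 677, 721, 724, 726, 726, 726, 726, 728]
206 [88, 84, 112, 137, 172, 234, 515, 700, 716, 730, 732, 736, 738, 740, 741, 742, 742, 743]
160.5 [[611.9 241.7  92. ]]
164 [[611.7 231.   92. ]]
[[621.5 165.8  76. ]
 [616.7  63.7  76. ]]
230 [[118.0, 192.0], [222.0, 114.0], [134.0, 299.0], [236.0, 220.0]]
240 [[93.0, 181.0], [198.0, 103.0], [110.0, 288.0], [212.0, 209.0]]
250 [[68.0, 169.0], [173.0, 92.0], [86.0, 276.0], [188.0, 198.0]]
```

View pics/c10.png

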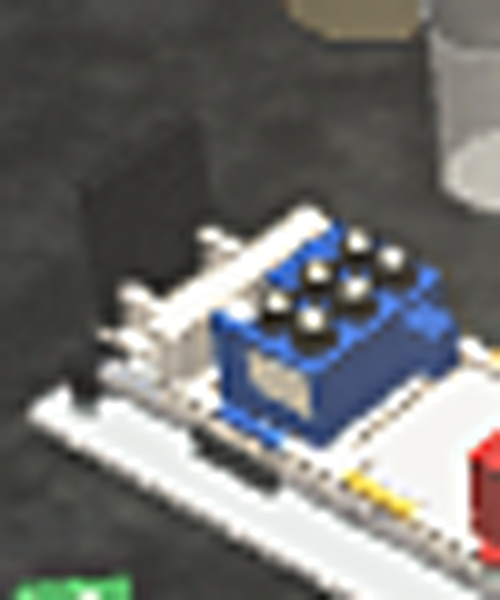

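Request:
drive_tool(
  hand=[0, 0, 0, 0, 0, 0, 0, 0, 0, 0, 0, 0],
  dp=[
    [-0.2, -0.65, 0],
    [-0.2, -0.65, 0],
    [-0.2, -0.65, 0],
    [-0.2, -0.65, 0],
    [-0.2, -0.65, 0],
    [0, 0, 0],
    [0, 0, 0.8],
    [0, 0, 0.9],
    [0, 0, 0.9],
    [0, 0, 0.9],
    [0, 0, 0.8],
    [0, 0, 0],
  ],
  twist=[0, 0, 0, 0, 0, 0.04, 0, 0, 0, 0, 0, 0],
  grip_force=40,
)

```text
time_s: 66.3
ee_pos: [623.9, 287.8, 64.5]
eef_rot: [179.9, -0.2, -93.0]
wrist_force: [-0.5, 0.5, -1.1]
opening: -0.0
grip_force: 0.0
```

Request:
drive_tool(
  hand=[0, 0, 0, 0, 0, 0, 0, 0, 0, 0, 0, 0, 0, 0, 0],
  dp=[
    [0.1, 0, 0],
    [0.1, 0, 0],
    [0.1, 0, 0],
    [0.1, 0, 0],
    [0.1, 0, 0],
    [0.1, 0, 0],
    [0.1, 0, 0],
    [0.1, 0, 0],
    [0.06, 0, 0],
    [0.06, 0, 0],
    [0.06, 0, 0],
    [0.06, 0, 0],
    [0.06, 0, 0],
    [0.06, 0, 0],
    [0, 0, 0],
  ],
  twist=[0, 0, 0, 0, 0, 0, 0, 0, 0, 0, 0, 0, 0, 0, 0],
)

```text
time_s: 67.8
ee_pos: [624.7, 260.9, 68.1]
eef_rot: [-179.7, 0.1, -92.9]
wrist_force: [-0.4, -0.4, -0.2]
opening: -0.1
grip_force: 0.0
```

Request:
drive_tool(
  hand=[0, 0, 0, 0, 0, 0, 0, 0, 0, 0],
  dp=[
    [0.05, 0, 0],
    [0.05, 0, 0],
    [0.05, 0, 0],
    [0.05, 0, 0],
    [0.05, 0, 0],
    [0.05, 0, 0],
    [0.05, 0, 0],
    [0.05, 0, 0],
    [0.05, 0, 0],
    [0, 0, 0],
  ],
  twist=[0, 0, 0, 0, 0, 0, 0, 0, 0, 0],
)

```text
time_s: 68.8
ee_pos: [624.6, 254.9, 68.3]
eef_rot: [-179.5, 0.5, -92.8]
wrist_force: [-1.7, 12.9, -1.9]
opening: 0.0
grip_force: 6.0
```

Request:
drive_tool(
  hand=[0, 0, 0, 0, 0, 0, 0, 0, 0, 0, 0, 0],
  dp=[
    [0.04, 0, 0],
    [0.04, 0, 0],
    [0.04, 0, 0],
    [0.04, 0, 0],
    [0.04, 0, 0],
    [0.04, 0, 0],
    [0.04, 0, 0],
    [0.04, 0, 0],
    [0.04, 0, 0],
    [0.04, 0, 0],
    [0.04, 0, 0],
    [0, 0, 0],
  ],
  twist=[0, 0, 0, 0, 0, 0, 0, 0, 0, 0, 0, 0],
)

```text
time_s: 70.0
ee_pos: [623.5, 239.0, 68.1]
eef_rot: [-179.7, 0.1, -92.9]
wrist_force: [-0.2, 1.0, -0.2]
opening: -0.4
grip_force: 0.6
```

Request:
drive_tool(
  hand=[0, 0, 0, 0, 0, 0, 0, 0, 0, 0, 0, 0, 0, 0, 0, 0, 0, 0, 0, 0],
  dp=[
    [0.08, 0, 0],
    [0.12, 0, 0],
    [0.12, 0, 0],
    [0.12, 0, 0],
    [0.12, 0, 0],
    [0.12, 0, 0],
    [0.12, 0, 0],
    [0.12, 0, 0],
    [0.12, 0, 0],
    [0.12, 0, 0],
    [0.12, 0, 0],
    [0.12, 0, 0],
    [0.12, 0, 0],
    [0.12, 0, 0],
    [0.12, 0, 0],
    [0.12, 0, 0],
    [0.12, 0, 0],
    [0.12, 0, 0],
    [0.12, 0, 0],
    [0.12, 0, 0],
  ],
  twist=[0, 0, 0, 0, 0, 0, 0, 0, 0, 0, 0, 0, 0, 0, 0, 0, 0, 0, 0, 0],
)

```text
time_s: 72.0
ee_pos: [620.8, 179.8, 68.1]
eef_rot: [-179.7, 0.1, -92.9]
wrist_force: [1.2, 2.5, -1.0]
opening: 0.0
grip_force: 1.3
```

Request:
drive_tool(
  hand=[0, 0, 0, 0, 0, 0, 0, 0, 0, 0, 0, 0, 0, 0, 0, 0, 0],
  dp=[
    [0.06, 0, 0],
    [0.05, 0, 0],
    [0.05, 0, 0],
    [0.05, 0, 0],
    [0.05, 0, 0],
    [0.05, 0, 0],
    [0.05, 0, 0],
    [0.05, 0, 0],
    [0.05, 0, 0],
    [0.05, 0, 0],
    [0.05, 0, 0],
    [0.05, 0, 0],
    [0.05, 0, 0],
    [0.05, 0, 0],
    [0.05, 0, 0],
    [0.05, 0, 0],
    [0, 0, 0],
  ],
  twist=[0, 0, 0, 0, 0, 0, 0, 0, 0, 0, 0, 0, 0, 0, 0, 0, 0],
)

```text
time_s: 73.7
ee_pos: [619.5, 159.5, 68.2]
eef_rot: [-179.7, 0.0, -92.9]
wrist_force: [1.3, 2.4, 0.7]
opening: -0.1
grip_force: 0.9
```

Request:
drive_tool(
  hand=[0, 0, 0, 0, 0, 0, 0, 0, 0],
  dp=[
    [0.04, 0, 0],
    [0.04, 0, 0],
    [0.04, 0, 0],
    [0.04, 0, 0],
    [0.04, 0, 0],
    [0.04, 0, 0],
    [0.04, 0, 0],
    [0.04, 0, 0],
    [0.04, 0, 0],
  ],
  twist=[0, 0, 0, 0, 0, 0, 0, 0, 0],
)

```text
time_s: 74.6
ee_pos: [619.3, 152.2, 68.2]
eef_rot: [-179.7, 0.2, -92.9]
wrist_force: [-0.5, 10.5, 2.1]
opening: -0.2
grip_force: 4.9
```

Request:
drive_tool(
  hand=[0, 0, 0, 0, 0],
  dp=[
    [0.04, 0, 0],
    [0.04, 0, 0],
    [0.04, 0, 0],
    [0.02, 0, 0],
    [0, 0, 0],
  ],
  twist=[0, 0, 0, 0, 0],
)

```text
time_s: 75.1
ee_pos: [619.4, 152.2, 68.3]
eef_rot: [-179.6, 0.5, -92.8]
wrist_force: [-2.8, 16.7, 1.2]
opening: -0.3
grip_force: 8.4
```

Request:
drive_tool(
  hand=[0, 0, 0, 0, 0, 0, 0, 0, 0, 0, 0, 0, 0, 0, 0, 0, 0],
  dp=[
    [-0.06, 0, 0],
    [-0.08, 0, 0],
    [-0.1, 0, 0],
    [-0.1, 0, 0],
    [-0.2, 0, 0],
    [-0.3, 0, 0],
    [-0.3, 0, 0],
    [-0.1, 0, 0],
    [0, 0, -0.6],
    [0, 0, -0.9],
    [0, 0, -0.9],
    [0, 0, -0.9],
    [0, 0, -0.9],
    [0, 0, -0.9],
    [0, 0, -0.9],
    [0, 0, -0.8],
    [0, 0, 0],
  ],
  twist=[0, 0, 0, 0, 0, 0, 0, 0, 0, 0, 0, 0, 0, 0, 0, 0, 0],
)

```text
time_s: 76.8
ee_pos: [621.2, 178.7, 241.8]
eef_rot: [-179.4, 0.2, -92.8]
wrist_force: [0.0, -0.4, -0.4]
opening: 0.2
grip_force: 0.0
```

```bash
python3 - <<'E'
from h import *
st()
t=grab('top'); s=grab('scene'); np.save('top7.npy',t,allow_pickle=True)
A=cv2.resize(t['image'][165:211,150:300,::-1],(780,239),interpolation=cv2.INTER_CUBIC)
B=cv2.resize(s['image'][140:240,180:330,::-1],(540,360),interpolation=cv2.INTER_CUBIC)
B=cv2.copyMakeBorder(B,0,0,0,240,0)
cv2.imwrite('pics/c11.png',np.vstack([A,B]))
for n,f in(('top',t),('scene',s)):
  for c in comps(cmask(f['image'],'red'),80): print(n,c,ray(f,c[0],190).round(0))
E
```

```text
t 76.8 pos [621.2 178.7 241.8] tiltaz 16.4 tilt 0.67 rot [-179.36    0.22  -92.83] q [ 30.4  23.4   4.1   0.2 -70.  -33.3]
top ([253.2, 98.6], [248, 93, 12, 12, 97]) [[860. -44. 190.]]
top ([190.1, 110.4], [184, 104, 13, 14, 147]) [[828. 141. 190.]]
top ([336.8, 139.6], [325, 133, 25, 14, 187]) [[ 732. -282.  190.]]
top ([260.0, 182.0], [253, 175, 15, 15, 177]) [[611. -58. 190.]]
scene ([260.8, 130.4], [255, 125, 12, 12, 111]) [[742.  74. 190.]]
scene ([317.1, 136.5], [312, 131, 11, 11, 81]) [[805. -75. 190.]]
scene ([274.9, 168.8], [267, 163, 17, 13, 162]) [[614. -55. 190.]]
scene ([382.9, 220.3], [369, 215, 31, 11, 233]) [[ 595. -344.  190.]]
```

View pics/c11.png

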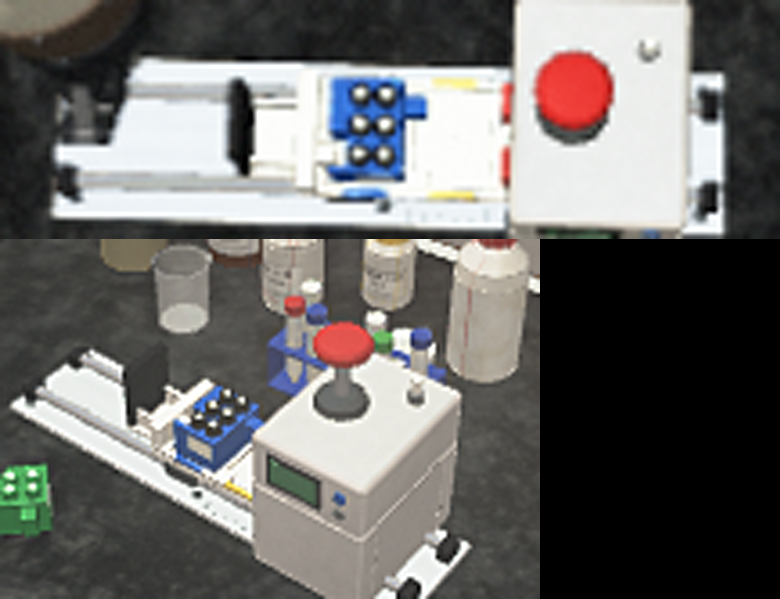

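Request:
drive_tool(
  hand=[0, 0, 0, 0, 0, 0, 0, 0, 0, 0, 0, 0, 0, 0, 0],
  dp=[
    [0.95, 0, 0],
    [0.95, 0, 0],
    [0.95, 0, 0],
    [0.95, 0, 0],
    [0.95, 0, 0],
    [0.95, 0, 0],
    [0.95, 0, 0],
    [0.95, 0, 0],
    [0.95, 0, 0],
    [0.95, 0, 0],
    [0, 0, 0],
    [0, 0, 0.5],
    [0, 0, 0.5],
    [0, 0, 0.4],
    [0, 0, 0],
  ],
  twist=[0, 0, 0, 0, 0, 0, 0, 0, 0, 0, 0, 0, 0, 0, 0],
)

```text
time_s: 78.4
ee_pos: [607.4, -58.4, 201.1]
eef_rot: [-179.9, 0.0, -92.8]
wrist_force: [-2.6, 1.3, 4.5]
opening: 0.2
grip_force: 2.1
```

Request:
drive_tool(
  hand=[0, 0, 0, 0, 0, 0, 0, 0, 0, 0],
  dp=[
    [0, 0, 0.1],
    [0, 0, 0.1],
    [0, 0, 0.1],
    [0, 0, 0.1],
    [0, 0, 0.1],
    [0, 0, 0.1],
    [0, 0, 0.1],
    [0, 0, 0.1],
    [0, 0, 0.1],
    [0, 0, 0],
  ],
  twist=[0, 0, 0, 0, 0, 0, 0, 0, 0, 0],
)

```text
time_s: 79.4
ee_pos: [607.9, -58.6, 181.8]
eef_rot: [-179.7, 0.1, -92.8]
wrist_force: [-5.6, 3.1, 8.9]
opening: -0.0
grip_force: 4.6
```

Request:
drive_tool(
  hand=[0, 0, 0, 0, 0, 0],
  dp=[
    [0, 0, 0.1],
    [0, 0, 0.1],
    [0, 0, 0.1],
    [0, 0, 0.08],
    [0, 0, 0],
    [0, 0, 0],
  ],
  twist=[0, 0, 0, 0, 0, 0],
)

```text
time_s: 80.0
ee_pos: [608.4, -58.8, 181.1]
eef_rot: [-179.4, -0.0, -92.7]
wrist_force: [-18.7, 8.8, 39.9]
opening: 0.0
grip_force: 20.7
```

Request:
drive_tool(
  hand=[0, 0, 0, 0, 0, 0, 0, 0, 0, 0, 0, 0, 0, 0, 0, 0, 0],
  dp=[
    [0, 0, -0.2],
    [0, 0, -0.2],
    [0, 0, -0.2],
    [0, 0, -0.3],
    [0, 0, -0.4],
    [0, 0, -0.6],
    [0, 0, -0.8],
    [0, 0, -0.8],
    [0, 0, -0.6],
    [0, 1, 0],
    [0, 1, 0],
    [0, 1, 0],
    [0, 1, 0],
    [0, 1, 0],
    [0, 1, 0],
    [0, 0, 0],
    [0, 0, 0],
  ],
  twist=[0, 0, 0, 0, 0, 0, 0, 0, 0, 0, 0, 0, 0, 0, 0, 0, 0],
)

```text
time_s: 81.7
ee_pos: [458.3, -51.7, 272.9]
eef_rot: [-179.6, 0.1, -92.9]
wrist_force: [0.6, 0.3, 0.5]
opening: -0.2
grip_force: 0.0
```

```bash
python3 - <<'E'
from h import *
st()
t=grab('top'); s=grab('scene'); o=np.load('top7.npy',allow_pickle=True).item()
for n,f in(('old',o),('top',t)):
    print(n,blobs(f['image'],(210,232,178,204),110,amax=12)); print([c[0] for c in comps(cmask(f['image'],'red'),60)],[c[0] for c in comps(cmask(f['image'],'blue'),60)])
print('scene',[c[0] for c in comps(cmask(s['image'],'red'),80)])
d=np.abs(t['image'].astype(int)-fix(np.load('top0.npy',allow_pickle=True).item())['image']).sum(2)>90
print([c for c in comps(d.astype(np.uint8),25)])
E
```

```text
t 81.7 pos [458.3 -51.7 272.9] tiltaz 8.5 tilt 0.39 rot [-1.7962e+02  8.0000e-02 -9.2850e+01] q [ 13.9   3.8 -17.5   0.  -68.2 -16.7]
old [[218.79, 182.34, np.float64(4.9)], [223.79, 182.45, np.float64(5.1)], [218.67, 188.12, np.float64(5.9)], [223.59, 188.31, np.float64(5.9)], [218.46, 193.91, np.float64(4.8)], [223.33, 194.04, np.float64(4.9)]]
[[253.2, 98.6], [190.1, 110.4], [336.8, 139.6], [260.0, 182.0]] [[15.8, 103.4], [161.5, 99.9], [131.1, 118.2], [234.7, 147.0], [361.0, 179.8], [221.0, 188.3], [146.3, 249.9]]
top [[218.78, 182.33, np.float64(5.2)], [223.81, 182.47, np.float64(5.3)], [218.67, 188.11, np.float64(5.9)], [223.59, 188.3, np.float64(6.1)], [218.46, 193.95, np.float64(4.8)], [223.31, 194.03, np.float64(5.0)]]
[[253.2, 98.6], [190.1, 110.4], [336.8, 139.6], [260.0, 182.0]] [[15.8, 103.4], [161.5, 100.0], [131.4, 118.2], [234.7, 147.0], [361.1, 179.7], [221.0, 188.4], [139.7, 253.3]]
scene [[261.4, 130.4], [317.1, 136.5], [274.9, 168.8], [382.9, 220.3]]
[([208.4, 266.2], [147, 178, 138, 206, 11925]), ([346.5, 230.3], [338, 225, 16, 12, 92]), ([366.9, 233.0], [358, 225, 17, 18, 144]), ([323.4, 236.8], [318, 226, 15, 17, 65]), ([328.4, 231.4], [323, 226, 14, 11, 68]), ([347.7, 239.9], [343, 238, 11, 5, 31]), ([268.4, 253.4], [254, 245, 27, 21, 252]), ([17.9, 318.5], [0, 299, 47, 36, 977])]
```

```bash
python3 -c "
from workcell import env
print(env.finish_job())"
```

```text
the job is handed in; nothing more can be done
None
```

I handed the job in at about 82 s: three spent cassettes went to the tray (landing seen for two, no close look at the third), red and blue are seated with no yellow present, the carriage rests against the end stop after about 104 mm of travel, the plunger was pushed its full stroke and sprang back, and the bystanders showed no movement; a wrong-way swing early on was corrected without any contact force recorded.

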